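Put the sample pots away in the lift-up locker

ROBOT

A 6-joint arm with a two-finger parallel gripper is mounted at the origin on the work surface. World frame = base frame: x ahead of the robot, y to its left, z up, the work surface at z = 0. Lengths are in m, angles in rad, forces in N, time in s.
With the tool pointing down it reaches from about 0.375 to 0.975 m from the base axis. Payload 3.8 kg.
Tool frame: the origin (TCP) lies on the mounting face of the last link; the fingertips stand 173 mm ahead of it and the grasp point (between the pads) lies 155 mm ahead of it; z points along the fingers, y is the direction in which the jaws open and shut (so a half turn about z gives the same grasp; the last joint's range is limited). The gripper opens to 85 mm and grips with 20 to 120 N. Pads are 22 mm wide; open, the fingers measure 114 mm over their backs; the gripper's body (76 mm by 85 mm) begins 54 mm behind the grasp point. The pads swing forward as they close: fully open they stand 13 mm farther back than shut.
Start: joints at [-1.27, 0.264, 1.604, -0, 1.274, -0.037], TCP at [0.224, -0.637, 0.405] pointing down, gripper open.
Joint ranges: [-2.63, 2.63], [-0.94, 2.18], [0.31, 2.57], [-1.31, 4.45], [0, 2.66], [-2.55, 2.55]. Speed limits (rad/s): [2.57, 2.57, 3.14, 3.14, 3.14, 3.14].

INTERFACE

Orientations are given as a rotation vector (axis times angle).
In Python, from workcell import bot, imaging, order gives the robot as it stands. The module is installed in compiled form; this text tells all that it offers.
- The arm moves only by the shell command python3 -m creep 'ROWS' [OPENING] [FORCE]. ROWS is JSON, a list of rows, each an object with "slide": the shift along the tool's x, y, z each as a share of 25 mm, from -1 to 1, a list of three; "angular": the turn, a rotation vector about the tool's x, y, z each as a share of 4 degrees, from -1 to 1, a list of three. A call has 1 to 5 rows; each row shifts and turns the commanded pose from where the row before left it, along the tool's axes as they then stand; what a row does not reach is not made up. A row lasts 1/12 s, in which the tool goes at most 41.7 mm and 7.16 degrees, less where a joint would pass 70% of its speed; a pose out of reach is approached as far as the arm can. A call with a number of a shift or a turn outside -1 to 1 is refused whole. A call with a gripper value outside its range is refused whole. OPENING is the closure, from -1 (fully open) to 1 (shut), set as the call begins (- or left out, the last holds). The fingers move at their own pace and stop on an object; FORCE is the grip in N (left out, the last holds). Time passes only in rows, so rows that do not move let the fingers close. It gives the time, the measured TCP pose, the force and the opening at its end, in the units of the state.
- bot.read_state(): the state, without advancing time (a new reading comes with each control period).
- imaging.read_camera(name): name is "scene" or "top"; returns (picture, depth): 400x640x3 uint8, red, green, blue; 400x640 float32, m along the optical axis (not along the pixel's ray), 0 where there is no reading.
- imaging.camera_model(name): a dict with "fovy" (degrees; the focal length in pixels is half the picture's height over the tangent of half this angle, whatever the lens; pixels are square), "cx", "cy" (the principal point, pixels), "k1" (the pictures are not rectified: a ray, as slopes to the right and down, at radius r is drawn at 1 + k1 r^2 times it, then the intrinsics apply), "camera_from_world" (4x4, takes a point from world to camera coordinates). Camera axes: x right, y down, z forward; pixel columns grow to the right and rows downward; lengths in m; the calibration is good to about 2 mm. A picture is of the moment at which its call begins. camera_model takes no time and is no camera call.
- order.finish_job(): hands the job in, once; it reports no verdict.
The state is a dict: "time": time; "q": joint angles; "joint_vel": joint speeds; "joint_torque": joint torques, N m; "tool_pos": TCP position; "tcp_rot": TCP orientation; "wrist_force": force on the tool from outside, world axes, zero at the start; "torque": the same for the moment, N m; "width": opening from 0.0 (shut) to 1.0 (fully open).
Only numpy, scipy, OpenCV 4.12 (cv2) and the standard library are available. Lean on these libraries where they do the work, as an engineer would, in place of code of your own. Each camera call takes 0.05 s, during which the arm holds its last target.

TASK

Put all the metal sample pots away in the locker: raise its lift-up door until the stay locks and holds it up by itself, draw the tray out nearly all the way by pressing on its front strip, stand every pot upright on the tray bed, and slide the tray fully home again while the door is still locked up. Then press the stay's black release button so that the door comes down, see that it is fully shut, and leave the timer, the bottle and the beaker where they are.

Things in the scene. Friction and masses are not known exactly. Their poses are not given: they have to be found in the camera images.
- locker: Low cream wall locker, fixed, 290 mm wide, 165 mm high. Origin: middle of its front edge, on the bench; x points inwards, y to the left of one looking in, z up. The front slopes back at 55 deg up to the hinge line (90 mm in, 165 mm up). Grey stay housing 56 x 56 mm, 185 mm high, beside its right wall at x 45, y -200 mm. Grey mounting board behind it (x 218 mm) 215 mm high.
- door (a joint): Angle of the white lift-up door on its top hinge, rad: 0 shut, grows as raised, stop at 2.40. 284 mm wide, 158 mm from hinge to lower edge, 10 mm thick, 0.4 kg. The stay locks once the door has passed 2.29 and then holds it at 2.25 (74 deg above level, lower edge at z 0.32 m) until the release is pressed. Unlocked it comes down slowly by itself (damped, about 5 s).
- door_handle (a point): Middle of the door's bar handle, a round steel bar 10 mm thick and 120 mm long, parallel to the hinge (locker y). It stands 45 mm clear of the middle plane of the door (40 mm off its face), 120 mm from the hinge towards the lower edge. Moves with the door; at about z 0.09 m shut and 0.29 m open.
- door_hinge (a point): Middle of the door's hinge line, which runs along the locker's y axis; fixed to the locker at x 90, z 165 mm.
- tray (a joint): How far the flat aluminium tray is drawn out of the locker towards the front (locker -x), m: 0 fully home, 0.16 drawn out to its stop. It runs on runners with about 1.2 N of friction (and 4 N s/m drag) and stays where it is left. It has no handle: it is moved by pressing on its front strip with some newtons and dragging.
- tray_strip (a point): Centre of the top of the tray's flat front strip (38 mm deep, 250 mm long, dark rubber grip patch), 28 mm above the bench; to press upon. When home it lies 34 mm inside the locker's front edge, below the raised door. Moves with the tray.
- tray_bed (a point): Centre of the floor of the tray's bed, 28 mm above the bench, 70 mm behind tray_strip. Its axes are the locker's (x inwards, y left). The bed is 92 mm deep (x) and 242 mm long (y), with a rim 8 mm high in front and 14 mm high at sides and back. Moves with the tray.
- release (a joint): How far the stay's release button is pressed down, m: 0 up, 0.012 fully down (2.4 N to start, 6 N fully down). From 0.008 the stay lets go; it must stay down 1 to 2 s, until the door has come down by 0.4 rad or more. Springs back.
- release_top (a point): Centre of the top of the round black release button, 36 mm diameter, 235 mm above the bench, on top of the stay housing at the locker's right side. Pressed straight down.
- pot0_mid (a point): Small round metal sample pot with a dark screw lid, standing upright: 46 mm diameter, 46 mm tall, about 0.12 kg. The point is its centre, 23 mm above its base; z is up along its axis. There are 2 to 4 pots; an absent one reads None.
- pot1_mid (a point): Small round metal sample pot with a dark screw lid, standing upright: 46 mm diameter, 46 mm tall, about 0.12 kg. The point is its centre, 23 mm above its base; z is up along its axis. There are 2 to 4 pots; an absent one reads None.
- pot2_mid (a point): Small round metal sample pot with a dark screw lid, standing upright: 46 mm diameter, 46 mm tall, about 0.12 kg. The point is its centre, 23 mm above its base; z is up along its axis. There are 2 to 4 pots; an absent one reads None.
- pot3_mid (a point): Small round metal sample pot with a dark screw lid, standing upright: 46 mm diameter, 46 mm tall, about 0.12 kg. The point is its centre, 23 mm above its base; z is up along its axis. There are 2 to 4 pots; an absent one reads None.
- timer: Bystander: white bench timer, 50 x 90 mm, 110 mm high. Origin under its centre.
- bottle: Bystander: brown bottle, 60 mm diameter, 150 mm high. Origin under its centre.
- beaker: Bystander: glass beaker, 60 mm diameter, 80 mm high. Origin under its centre.
Mind the look-alikes: they are no part of the job. Leave any green or purple look-alike of the part that bears pot1_mid alone.

How it is judged:
By the outcome, as a careful person would: the job done as asked, in the order asked, and still so for the second after the job is handed in, with the robot touching nothing.
Of pot0, pot1, pot2, pot3 only 2 to 4 are there at a start; the rules pass over those that are not, and their reading is None.
At some moment in a run one of pot0, pot1, pot2, pot3 may be knocked a few centimetres aside while the robot is not near it.
It also fails if it takes over 210 s, if anything falls off the work surface, if the arm or the gripper's body presses on something with over 40 N, if the wrist force passes 120 N, or if a joint passes its speed limit or range.

## Working session

There is one attempt and no reset: what is moved stays moved. The work goes in short steps, Python scripts to look and compute and a shell command to move; the robot and the scene stay as the last step left them, time stands still between calls to the robot, and variables do not carry over. Pictures are saved under pics/ and viewed, and the job is handed in when it is done.

```bash
mkdir -p pics; ls
python3 - <<'E'
from workcell import bot, imaging
import cv2
print(bot.read_state())
for n in("scene","top"):
    p,d=imaging.read_camera(n); cv2.imwrite(f"pics/{n}0.png",p[:,:,::-1]); 
    m=imaging.camera_model(n); print(n,m, (d>0).mean())
    import numpy as np; np.save(f"{n}0.npy",d)
E
```

```text
pics
{'time': 0.0, 'q': array([-1.26990632e+00,  2.64743376e-01,  1.60539442e+00, -1.92023220e-05,
        1.27368121e+00, -3.68576205e-02]), 'joint_vel': array([-1.18742692e-03,  4.59156877e-05,  5.59446754e-04,  6.71438518e-05,
        8.66028409e-05,  1.29744772e-03]), 'joint_torque': array([-3.23981048e-04, -5.15117955e+01, -3.67317045e+01, -2.36595561e-04,
        1.28605514e-02, -1.62966950e-05]), 'tool_pos': array([ 0.22358861, -0.63652342,  0.40335715]), 'tcp_rot': array([-3.09472775e+00, -5.27652868e-01,  4.88576940e-04]), 'wrist_force': array([0.26293304, 0.23309552, 0.4907818 ]), 'torque': array([-0.02206379,  0.00288908,  0.00498261]), 'width': 1.0011013796538124}
scene {'fovy': 47.420550400702915, 'cx': 318.7801642502727, 'cy': 198.18323107579008, 'k1': 0.027624989641252318, 'camera_from_world': array([[ 0.72679707,  0.68684059, -0.00400322, -0.33302522],
       [ 0.48435233, -0.51664427, -0.70603223, -0.23179514],
       [-0.48699983,  0.51120319, -0.70816838,  1.67694744],
       [ 0.        ,  0.        ,  0.        ,  1.        ]])} 0.9961015625
top {'fovy': 55.76237640238181, 'cx': 317.7399680574727, 'cy': 203.05981162408057, 'k1': 0.01250232368255953, 'camera_from_world': array([[ 0.02525144, -0.9992271 ,  0.03012592, -0.13538038],
       [-0.99595742, -0.0277446 , -0.08543456,  0.57808648],
       [ 0.08620436, -0.02784678, -0.99588823,  0.95007578],
       [ 0.        ,  0.        ,  0.        ,  1.        ]])} 0.99601171875
```

View pics/scene0.png

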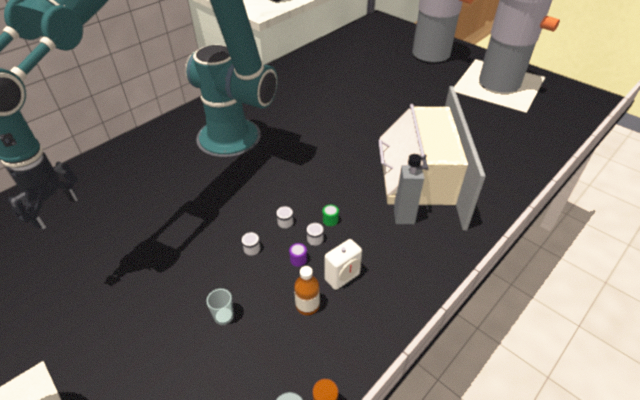

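View pics/top0.png

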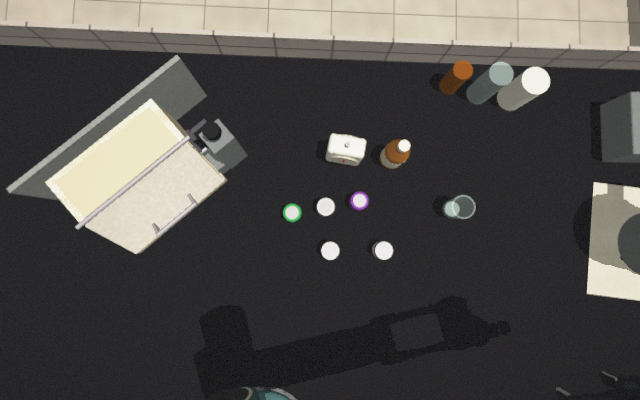

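```bash
cat > h.py <<'E'
import numpy as np, cv2
from workcell import bot, imaging
from scipy.spatial.transform import Rotation as R
def K(n):
    m=imaging.camera_model(n); f=200/np.tan(np.radians(m['fovy'])/2); return m,f
def rays(n,uv):
    m,f=K(n); uv=np.asarray(uv,float).reshape(-1,2)
    d=(uv-[m['cx'],m['cy']])/f; s=d.copy()
    for _ in range(20): s=d/(1+m['k1']*(s**2).sum(1,keepdims=True))
    return np.c_[s,np.ones(len(s))]
def toworld(n,uv,z):
    m,_=K(n); T=np.linalg.inv(m['camera_from_world']); r=rays(n,uv)*np.asarray(z).reshape(-1,1)
    return r@T[:3,:3].T+T[:3,3]
def onplane(n,uv,h):
    m,_=K(n); T=np.linalg.inv(m['camera_from_world']); r=rays(n,uv)@T[:3,:3].T; o=T[:3,3]
    return o+r*((h-o[2])/r[:,2])[:,None]
def proj(n,P):
    m,f=K(n); T=m['camera_from_world']; c=np.asarray(P).reshape(-1,3)@T[:3,:3].T+T[:3,3]
    s=c[:,:2]/c[:,2:]; s=s*(1+m['k1']*(s**2).sum(1,keepdims=True)); return s*f+[m['cx'],m['cy']]
def cloud(n,d):
    v,u=np.mgrid[0:400,0:640]; return toworld(n,np.c_[u.ravel(),v.ravel()],d.ravel()).reshape(400,640,3)
def snap(n,fn=None,crop=None,s=1):
    p,d=imaging.read_camera(n)
    if fn:
        q=p[:,:,::-1]
        if crop: q=q[crop[1]:crop[3],crop[0]:crop[2]]
        cv2.imwrite('pics/'+fn,cv2.resize(q,None,fx=s,fy=s,interpolation=cv2.INTER_CUBIC))
    return p,d
E
python3 - <<'E'
from h import *
p,d=snap('top','top1.png',(270,170,420,280),5)
p2,d2=snap('scene','scene1.png',(220,180,370,290),5)
C=cloud('top',d)
for u,v in [(326,207),(330,251),(384,251),(292,213),(360,201)]:
    print((u,v),C[v,u].round(3),p[v,u])
C2=cloud('scene',d2)
for u,v in [(285,212),(315,230),(251,239),(331,211),(298,250)]: print((u,v),C2[v,u].round(3))
# locker roof top points
print(C[100:180:20,80:200:20].round(3))
E
```

```text
(326, 207) [ 0.57  -0.141  0.045] [232 227 228]
(330, 251) [ 0.46  -0.153  0.044] [238 235 235]
(384, 251) [ 0.463 -0.29   0.044] [240 237 238]
(292, 213) [ 0.553 -0.055  0.048] [230 225 226]
(360, 201) [ 0.588 -0.227  0.044] [234 229 230]
(285, 212) [ 0.465 -0.152  0.044]
(315, 230) [ 0.58  -0.144  0.048]
(251, 239) [ 0.471 -0.288  0.045]
(331, 211) [ 0.56  -0.055  0.042]
(298, 250) [ 0.594 -0.226  0.045]
[[[ 0.842  0.519 -0.003]
  [ 0.842  0.464  0.002]
  [ 0.771  0.305  0.213]
  [ 0.782  0.277  0.185]
  [ 0.801  0.254  0.136]
  [ 0.826  0.232  0.069]]

 [[ 0.786  0.512  0.   ]
  [ 0.726  0.342  0.215]
  [ 0.741  0.325  0.169]
  [ 0.744  0.284  0.164]
  [ 0.746  0.241  0.162]
  [ 0.796  0.253 -0.001]]

 [[ 0.684  0.384  0.207]
  [ 0.695  0.366  0.166]
  [ 0.697  0.324  0.164]
  [ 0.699  0.281  0.163]
  [ 0.701  0.238  0.162]
  [ 0.701  0.192  0.167]]

 [[ 0.65   0.406  0.164]
  [ 0.651  0.364  0.164]
  [ 0.653  0.322  0.163]
  [ 0.654  0.278  0.165]
  [ 0.655  0.233  0.168]
  [ 0.662  0.2    0.138]]]
```

View pics/top1.png

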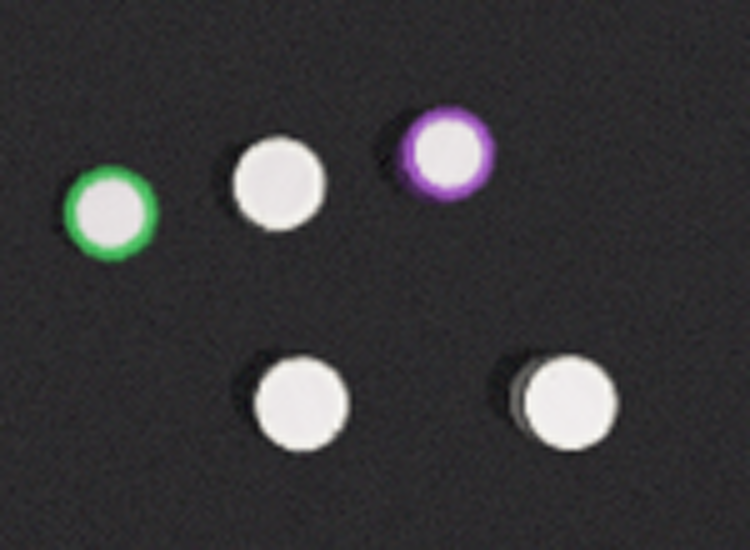

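View pics/scene1.png

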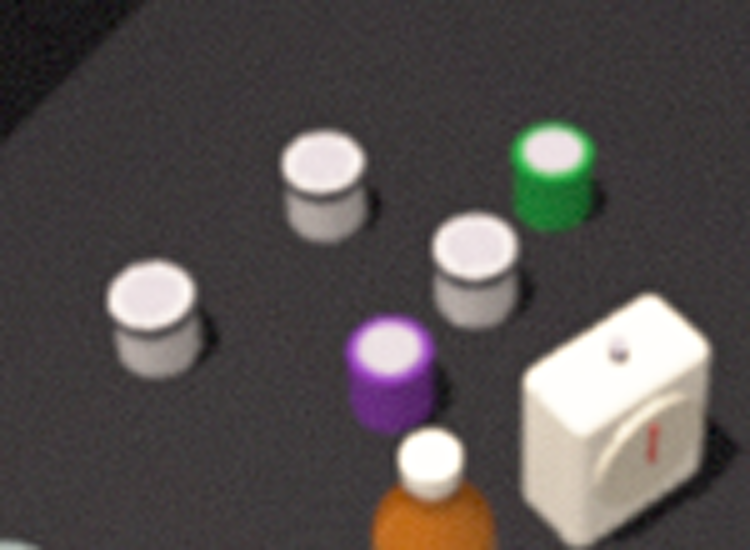

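Run:
```python
from h import *
from scipy.optimize import least_squares
p,d=imaging.read_camera('top'); C=cloud('top',d)
p2,d2=imaging.read_camera('scene'); C2=cloud('scene',d2)
# roof corners, button
hs=p.copy()
corn={'roof':[(47,183),(153,100),(187,140),(78,228)]}
# button: dark pixels with z in .225-.245
for n,CC in(('top',C),('scene',C2)):
    for lo,hi in((.225,.245),(.178,.195),(.205,.222)):
        m=(CC[...,2]>lo)&(CC[...,2]<hi)&(CC[...,0]>.5)&(CC[...,1]>0)
        P=CC[m]; print(n,lo,m.sum(),P.mean(0).round(3),P.min(0).round(3),P.max(0).round(3))
    m=(CC[...,2]>.158)&(CC[...,2]<.172)&(CC[...,0]>.5)&(CC[...,1]>0)
    k,nlab,st,_=cv2.connectedComponentsWithStats(m.astype(np.uint8))
    i=1+st[1:,4].argmax(); P=CC[nlab==i]
    r=cv2.minAreaRect((P[:,:2]*1000).astype(np.float32)); print(n,'roof',r,cv2.boxPoints(r).round(0).tolist())
    m=(CC[...,2]>.209)&(CC[...,2]<.221)&(CC[...,0]>.5)&(CC[...,1]>0); P=CC[m]
    r=cv2.minAreaRect((P[:,:2]*1000).astype(np.float32)); print('board',r,cv2.boxPoints(r).round(0).tolist())
snap('top','top2.png',(0,40,270,270),2.9)
```

```text
top 0.225 261 [0.709 0.109 0.234] [0.692 0.092 0.225] [0.727 0.127 0.238]
top 0.178 1369 [0.711 0.271 0.186] [0.57  0.071 0.178] [0.867 0.511 0.195]
top 0.205 1821 [0.718 0.348 0.213] [0.57  0.092 0.205] [0.873 0.518 0.221]
top roof ((668.7203979492188, 303.21795654296875), (139.68846130371094, 439.8940124511719), 42.463993072509766) [[469.0, 418.0], [766.0, 94.0], [869.0, 188.0], [572.0, 513.0]]
board ((655.4387817382812, 292.069580078125), (196.8865966796875, 439.35711669921875), 41.77303695678711) [[436.0, 390.0], [728.0, 63.0], [875.0, 194.0], [583.0, 521.0]]
scene 0.225 355 [0.627 0.645 0.234] [0.5   0.087 0.225] [0.729 1.019 0.245]
scene 0.178 711 [0.692 0.394 0.185] [0.503 0.066 0.178] [0.876 1.009 0.195]
scene 0.205 738 [0.701 0.458 0.213] [0.5   0.088 0.205] [0.875 1.01  0.222]
scene roof ((673.9335327148438, 300.66217041015625), (143.21975708007812, 442.51190185546875), 43.525238037109375) [[470.0, 412.0], [774.0, 91.0], [878.0, 190.0], [573.0, 510.0]]
board ((666.7029418945312, 546.2086791992188), (202.8866729736328, 906.3338012695312), 16.35704231262207) [[442.0, 952.0], [697.0, 83.0], [892.0, 140.0], [636.0, 1010.0]]
```

View pics/top2.png

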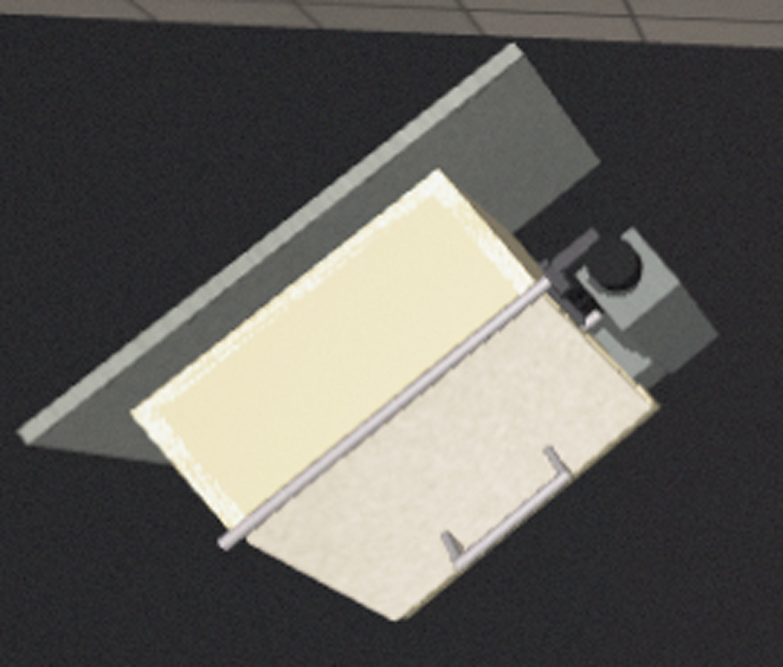

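```bash
cat >> h.py <<'E'
def L2W(pose,P):
    x,y,a=pose; P=np.asarray(P,float).reshape(-1,3); c,s=np.cos(a),np.sin(a)
    return np.c_[x+c*P[:,0]-s*P[:,1], y+s*P[:,0]+c*P[:,1], P[:,2]]
E
python3 - <<'E'
from h import *
from scipy.optimize import least_squares
lm=[((565,475),(-15.7,-60,92.5)),((460,562),(-15.7,60,92.5)),
((612,267),(45,-200,235)),((655,408),(-.6-4.1,-142,35.4+2.9)),((397,620),(-.6-4.1,142,35.4+2.9))]
uv=np.array([a for a,_ in lm])/2.9+[0,40]; P=np.array([b for _,b in lm])/1000
f=lambda q:(proj('top',L2W(q,P))-uv).ravel()
r=least_squares(f,[.541,.226,.74],loss='soft_l1'); print(r.x,np.degrees(r.x[2])); print(f(r.x).reshape(-1,2).round(1))
q=r.x
pts=np.array([(90,145,165),(90,-145,165),(218,-145,165),(218,145,165),(0,145,0),(0,-145,0),(17,-228,185),(73,-228,185),(73,-172,185),(17,-172,185),(45,-200,235),(-15.7,60,92.5),(-15.7,-60,92.5)])/1000
for n in('top','scene'):
    p,d=imaging.read_camera(n); im=cv2.resize(p[:,:,::-1],None,fx=3,fy=3)
    for u in proj(n,L2W(q,pts)): cv2.circle(im,tuple(int(3*a+1) for a in u),3,(0,0,255),-1)
    im=im[120:720,0:800] if n=='top' else im[250:700,1080:1500]
    cv2.imwrite(f'pics/ov_{n}.png',im)
E
```

```text
[0.53907101 0.22486691 0.73301543] 41.99869060475115
[[ 2.1 -0.6]
 [-1.8  2.3]
 [ 0.7 -1.6]
 [-0.2  0.2]
 [-0.6  0.4]]
```

View pics/ov_top.png

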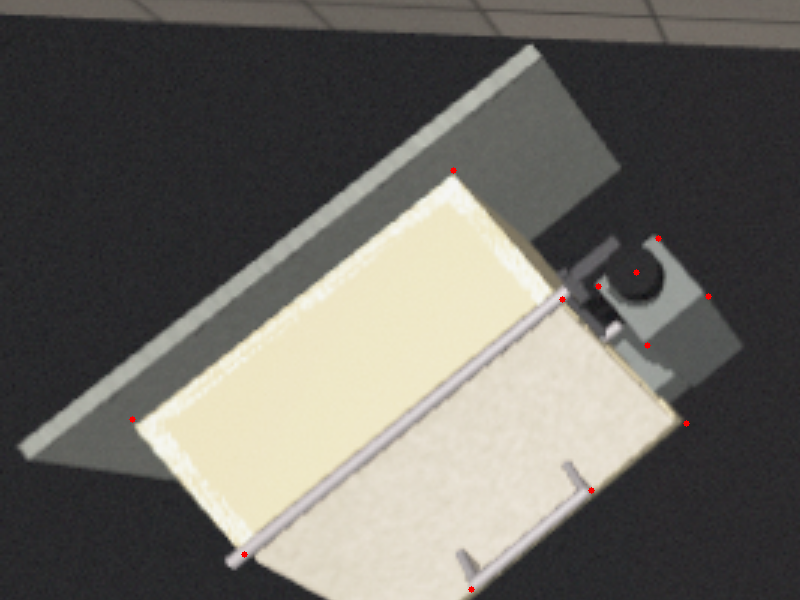

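View pics/ov_scene.png

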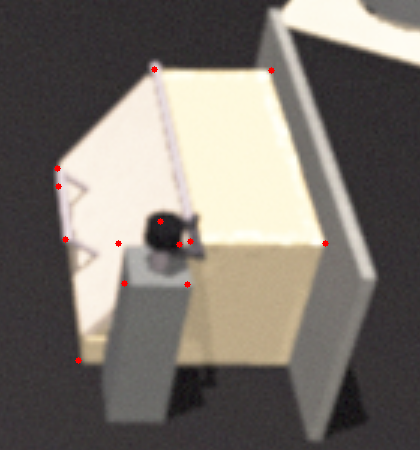

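```bash
cat >> h.py <<'E'
POSE=(0.540,0.2262,np.radians(42.1))
def W2L(P):
    x,y,a=POSE; P=np.asarray(P,float).reshape(-1,3); c,s=np.cos(a),np.sin(a); d=P-[x,y,0]
    return np.c_[c*d[:,0]+s*d[:,1], -s*d[:,0]+c*d[:,1], d[:,2]]
def show():
    s=bot.read_state(); Rm=R.from_rotvec(s['tcp_rot']).as_matrix(); p=s['tool_pos']
    c,sn=np.cos(POSE[2]),np.sin(POSE[2]); RL=np.array([[c,sn,0],[-sn,c,0],[0,0,1]])@Rm
    print('t%.2f w%.2f'%(s['time'],s['width']),'graspL',(1000*W2L(p+.155*Rm[:,2])[0]).round(1),'tipL',(1000*W2L(p+.173*Rm[:,2])[0]).round(1))
    print(' RL x',RL[:,0].round(3),'y',RL[:,1].round(3),'z',RL[:,2].round(3),'F_L',(np.array([[c,sn,0],[-sn,c,0],[0,0,1]])@s['wrist_force']).round(1),'q',s['q'].round(2))
    return s
if __name__=='__main__': show()
E
cat > s.sh <<'E'
python3 h.py
E
python3 h.py
python3 -m creep '[{"slide":[0,0,0],"angular":[0,0,-1]},{"slide":[0,0,0],"angular":[0,0,-1]},{"slide":[0,0,0],"angular":[0,0,-1]},{"slide":[0,0,0],"angular":[0,0,-1]},{"slide":[0,0,0],"angular":[0,0,-1]}]' -0.2 20
python3 h.py
python3 -c "
from h import *
print(1000*W2L([[.573,-.142,.023],[.462,-.152,.023],[.466,-.29,.023]]).round(3))"
```

```text
t0.45 w1.00 graspL [-813.3 -428.3  249.6] tipL [-813.3 -428.3  231.6]
 RL x [ 0.922 -0.387  0.   ] y [-0.387 -0.922 -0.   ] z [ 0.  0. -1.] F_L [-0.1 -0.2  0.2] q [-1.27  0.26  1.6   0.    1.27 -0.04]
time: 0.87
tool_pos: [0.2237, -0.6368, 0.4047]
tcp_rot: [2.956, 1.063, -0.0]
wrist_force: [0.9, 0.8, 0.2]
width: 0.602
t0.87 w0.60 graspL [-813.3 -428.3  249.7] tipL [-813.3 -428.3  231.7]
 RL x [ 0.999 -0.044 -0.   ] y [-0.044 -0.999  0.   ] z [-0. -0. -1.] F_L [ 1.2 -0.1  0.2] q [-1.27  0.26  1.6   0.    1.27 -0.39]
[[-222. -295.   23.]
 [-311. -228.   23.]
 [-401. -333.   23.]]
```

```bash
python3 -m creep '[{"slide":[0,0,0],"angular":[0,0,-1]},{"slide":[0,0,0],"angular":[0,0,-1]},{"slide":[0,0,0],"angular":[0,0,-1]},{"slide":[0,0,0],"angular":[0,0,-1]},{"slide":[0,0,0],"angular":[0,0,-1]}]' >/dev/null
python3 -m creep '[{"slide":[0,0,0],"angular":[0,0,-1]},{"slide":[0,0,0],"angular":[0,0,-1]},{"slide":[0,0,0],"angular":[0,0,-1]},{"slide":[0,0,0],"angular":[0,0,-1]},{"slide":[0,0,0],"angular":[0,0,-1]}]' >/dev/null
python3 -m creep '[{"slide":[0,0,0],"angular":[0,0,-1]},{"slide":[0,0,0],"angular":[0,0,-1]},{"slide":[0,0,0],"angular":[0,0,-1]},{"slide":[0,0,0],"angular":[0,0,-1]},{"slide":[0,0,0],"angular":[0,0,-1]}]' >/dev/null
python3 -m creep '[{"slide":[0,0,0],"angular":[0,0,-1]},{"slide":[0,0,0],"angular":[0,0,-1]},{"slide":[0,0,0],"angular":[0,0,-1]},{"slide":[0,0,0],"angular":[0,0,-1]},{"slide":[0,0,0],"angular":[0,0,-1]}]' >/dev/null
python3 -m creep '[{"slide":[0,0,0],"angular":[0,0,-1]},{"slide":[0,0,0],"angular":[0,0,-1]},{"slide":[0,0,0],"angular":[0,0,-1]},{"slide":[0,0,0],"angular":[0,0,-0.1]},{"slide":[0,0,0],"angular":[0,0,0]}]'
python3 h.py
```

```text
time: 2.95
tool_pos: [0.2237, -0.6369, 0.4047]
tcp_rot: [1.286, 2.866, -0.0]
wrist_force: [-0.5, 0.4, -0.1]
width: 0.598
t2.95 w0.60 graspL [-813.3 -428.3  249.7] tipL [-813.3 -428.3  231.7]
 RL x [ 0.007  1.    -0.   ] y [ 1.    -0.007 -0.   ] z [-0. -0. -1.] F_L [-0.1  0.6 -0.1] q [-1.27  0.26  1.6  -0.    1.27 -2.  ]
```

```bash
for i in 1; do
python3 -m creep '[{"slide":[0.54,1,0],"angular":[0,0,0]},{"slide":[0.54,1,0],"angular":[0,0,0]},{"slide":[0.54,1,0],"angular":[0,0,0]},{"slide":[0.54,1,0],"angular":[0,0,0]},{"slide":[0.54,1,0],"angular":[0,0,0]}]' 0.3 20
python3 -m creep '[{"slide":[0.54,1,0],"angular":[0,0,0]},{"slide":[0.54,1,0],"angular":[0,0,0]},{"slide":[0.54,1,0],"angular":[0,0,0]},{"slide":[0.54,1,0],"angular":[0,0,0]},{"slide":[0.54,1,0],"angular":[0,0,0]}]' >/dev/null
python3 -m creep '[{"slide":[0.54,1,0],"angular":[0,0,0]},{"slide":[0.54,1,0],"angular":[0,0,0]},{"slide":[0.54,1,0],"angular":[0,0,0]},{"slide":[0.54,1,0],"angular":[0,0,0]},{"slide":[0.54,1,0],"angular":[0,0,0]}]' >/dev/null
done
python3 h.py
```

```text
time: 3.37
tool_pos: [0.2722, -0.5021, 0.4047]
tcp_rot: [1.287, 2.866, 0.0]
wrist_force: [0.1, 0.5, 0.2]
width: 0.344
t4.20 w0.35 graspL [-436.  -227.3  250. ] tipL [-436.  -227.3  232. ]
 RL x [ 0.008  1.    -0.001] y [ 1.    -0.008  0.   ] z [ 0.    -0.001 -1.   ] F_L [ 1.  -0.1  0.2] q [-0.62 -0.2   2.08  0.    1.26 -1.35]
```

```bash
python3 -m creep '[{"slide":[0.54,1,0],"angular":[0,0,0]},{"slide":[0.54,1,0],"angular":[0,0,0]},{"slide":[0.54,1,0],"angular":[0,0,0]},{"slide":[0.54,1,0],"angular":[0,0,0]},{"slide":[0.54,1,0],"angular":[0,0,0]}]' >/dev/null
python3 -m creep '[{"slide":[0.54,1,0],"angular":[0,0,0]},{"slide":[0.54,1,0],"angular":[0,0,0]},{"slide":[0.54,1,0],"angular":[0,0,0]},{"slide":[0.54,1,0],"angular":[0,0,0]},{"slide":[0.54,1,0],"angular":[0,0,0]}]' >/dev/null
python3 -m creep '[{"slide":[0.54,1,0],"angular":[0,0,0]},{"slide":[0.54,1,0],"angular":[0,0,0]},{"slide":[0.54,1,0],"angular":[0,0,0]},{"slide":[0.54,1,0],"angular":[0,0,0]},{"slide":[0,0,0],"angular":[0,0,0]}]'
python3 h.py; python3 -c "
from h import *
snap('top','t3.png'); snap('scene','s3.png',(340,40,540,240),3)"
```

```text
time: 5.45
tool_pos: [0.505, 0.1416, 0.405]
tcp_rot: [1.282, 2.868, 0.005]
wrist_force: [0.1, -0.8, 0.6]
width: 0.355
t5.45 w0.35 graspL [-82.2 -39.1 250. ] tipL [-82.2 -39.1 232. ]
 RL x [0.005 1.    0.001] y [ 1.    -0.005  0.003] z [ 0.003  0.001 -1.   ] F_L [-0.5 -0.7  0.6] q [ 0.23 -0.02  1.92  0.    1.24 -0.51]
```

View pics/s3.png

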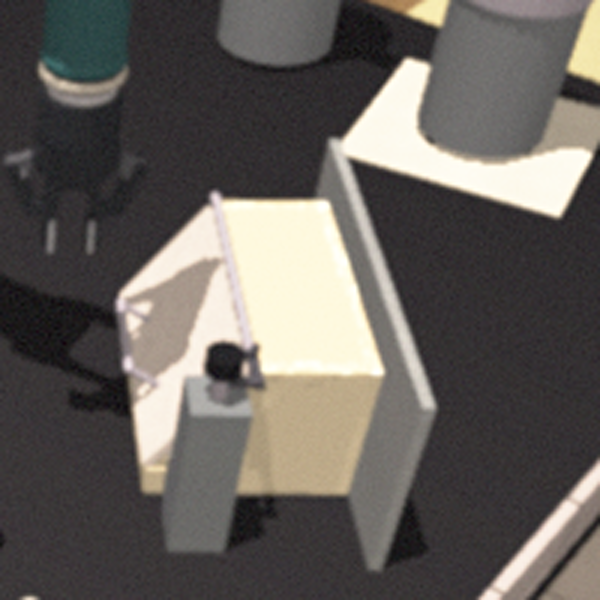

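View pics/t3.png

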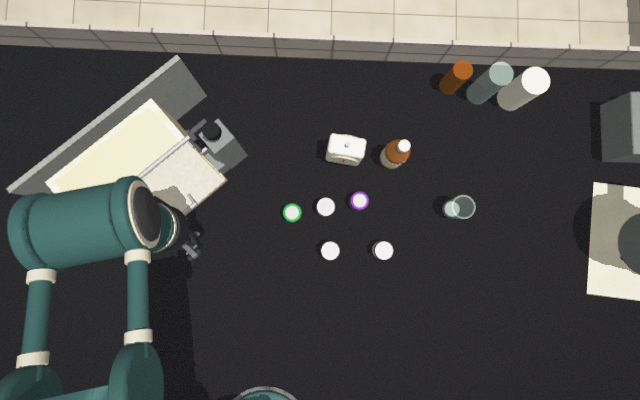

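```bash
python3 -m creep '[{"slide":[0.5,0.9,0],"angular":[0,0,0]},{"slide":[0.5,0.9,0],"angular":[0,0,0]},{"slide":[0.5,0.8,0],"angular":[0,0,0]},{"slide":[0,0,0.4],"angular":[0,0,0]},{"slide":[0,0,0.6],"angular":[0,0,0]}]' >/dev/null
python3 -m creep '[{"slide":[0,0,1],"angular":[0,0,0]},{"slide":[0,0,1],"angular":[0,0,0]},{"slide":[0,0,1],"angular":[0,0,0]},{"slide":[0,0,0],"angular":[0,0,0]},{"slide":[0,0,0],"angular":[0,0,0]}]'
python3 h.py; python3 -c "
from h import *
snap('scene','s4.png',(340,40,540,240),4)"
```

```text
time: 6.38
tool_pos: [0.5263, 0.2078, 0.303]
tcp_rot: [-1.285, -2.863, 0.005]
wrist_force: [0.4, -0.7, 0.5]
width: 0.343
t6.38 w0.34 graspL [-23.2  -4.2 148. ] tipL [-23.3  -4.2 130. ]
 RL x [0.008 1.    0.001] y [ 1.    -0.008 -0.005] z [-0.004  0.002 -1.   ] F_L [-0.2 -0.8  0.5] q [ 0.33  0.15  1.94 -0.    1.06 -0.39]
```

View pics/s4.png

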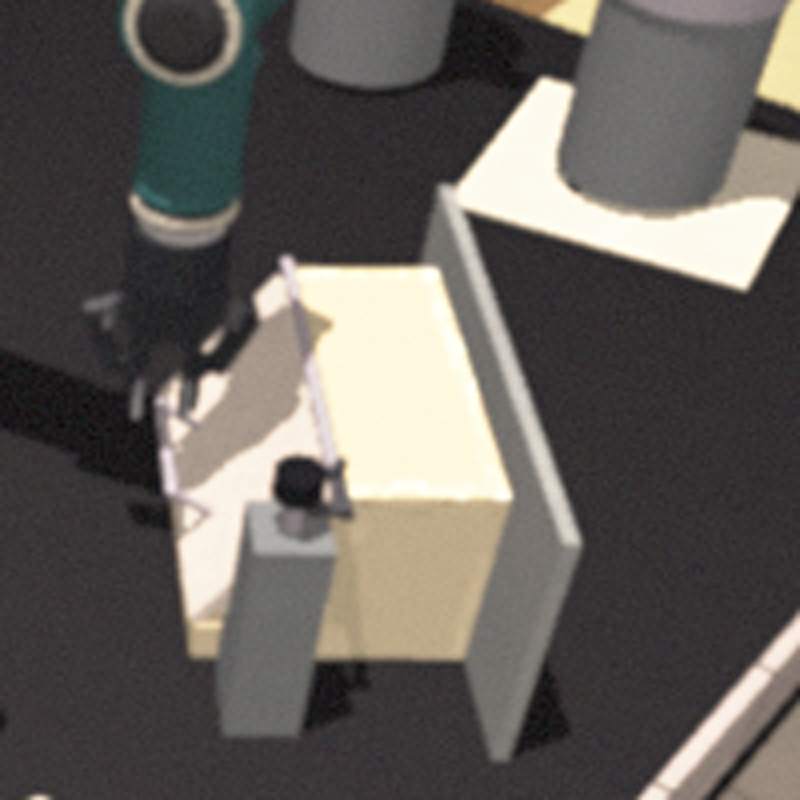

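```bash
python3 -m creep '[{"slide":[0.15,0.28,0],"angular":[0,0,0]},{"slide":[0,0,0.6],"angular":[0,0,0]},{"slide":[0,0,0.8],"angular":[0,0,0]},{"slide":[0,0,0.4],"angular":[0,0,0]},{"slide":[0,0,0.4],"angular":[0,0,0]}]' 
python3 h.py; python3 -c "
from h import *
snap('scene','s5.png',(340,100,440,200),6)"
```

```text
time: 6.85
tool_pos: [0.5307, 0.2172, 0.2505]
tcp_rot: [1.283, 2.866, 0.002]
wrist_force: [-0.3, -0.9, -0.2]
width: 0.349
t6.85 w0.35 graspL [-12.7  -0.6  95.5] tipL [-12.6  -0.6  77.5]
 RL x [ 0.006  1.    -0.001] y [ 1.    -0.006  0.002] z [ 0.002 -0.001 -1.   ] F_L [-0.8 -0.5 -0.2] q [ 0.34  0.22  1.97  0.    0.96 -0.38]
```

View pics/s5.png

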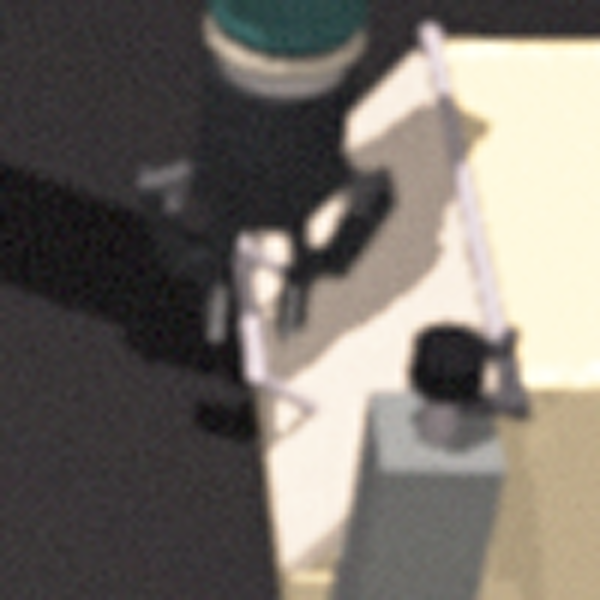

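```bash
python3 -m creep '[{"slide":[0,-0.1,0.1],"angular":[0,0,0]},{"slide":[0,0,0],"angular":[0,0,0]},{"slide":[0,0,0],"angular":[0,0,0]},{"slide":[0,0,0],"angular":[0,0,0]},{"slide":[0,0,0],"angular":[0,0,0]}]' 1 40
python3 h.py
```

```text
time: 7.32
tool_pos: [0.5289, 0.2157, 0.2484]
tcp_rot: [1.283, 2.866, 0.004]
wrist_force: [1.4, 4.3, 0.7]
width: 0.101
t7.32 w0.10 graspL [-14.9  -0.4  93.4] tipL [-14.8  -0.5  75.4]
 RL x [ 0.006  1.    -0.001] y [ 1.    -0.006  0.003] z [ 0.003 -0.001 -1.   ] F_L [3.9 2.2 0.7] q [ 0.34  0.22  1.97  0.    0.95 -0.39]
```

```bash
python3 -c "
import numpy as np
r=128.2;phi0=-34.44
t=np.arange(0,136,3.0); a=np.radians(phi0+t); P=np.c_[-r*np.cos(a),r*np.sin(a)]
d=np.diff(P,axis=0)/25
for i in range(0,45,5): print(t[i+5],[(round(x,2),round(-z,2)) for x,z in d[i:i+5]], 'end local',(P[i+5]+[90,165]).round(1))
"
```

```text
15.0 [(np.float64(-0.15), np.float64(-0.23)), (np.float64(-0.13), np.float64(-0.23)), (np.float64(-0.12), np.float64(-0.24)), (np.float64(-0.11), np.float64(-0.25)), (np.float64(-0.1), np.float64(-0.25))] end local [-30.9 122.3]
30.0 [(np.float64(-0.08), np.float64(-0.26)), (np.float64(-0.07), np.float64(-0.26)), (np.float64(-0.06), np.float64(-0.26)), (np.float64(-0.04), np.float64(-0.27)), (np.float64(-0.03), np.float64(-0.27))] end local [-37.8 155.1]
45.0 [(np.float64(-0.01), np.float64(-0.27)), (np.float64(0.0), np.float64(-0.27)), (np.float64(0.01), np.float64(-0.27)), (np.float64(0.03), np.float64(-0.27)), (np.float64(0.04), np.float64(-0.27))] end local [-36.  188.5]
60.0 [(np.float64(0.06), np.float64(-0.26)), (np.float64(0.07), np.float64(-0.26)), (np.float64(0.08), np.float64(-0.26)), (np.float64(0.1), np.float64(-0.25)), (np.float64(0.11), np.float64(-0.25))] end local [-25.7 220.3]
75.0 [(np.float64(0.12), np.float64(-0.24)), (np.float64(0.13), np.float64(-0.23)), (np.float64(0.15), np.float64(-0.23)), (np.float64(0.16), np.float64(-0.22)), (np.float64(0.17), np.float64(
[... 227 characters left out ...]
6))] end local [ 17.5 270.7]
105.0 [(np.float64(0.23), np.float64(-0.15)), (np.float64(0.23), np.float64(-0.13)), (np.float64(0.24), np.float64(-0.12)), (np.float64(0.25), np.float64(-0.11)), (np.float64(0.25), np.float64(-0.1))] end local [ 47.3 285.9]
120.0 [(np.float64(0.26), np.float64(-0.08)), (np.float64(0.26), np.float64(-0.07)), (np.float64(0.26), np.float64(-0.06)), (np.float64(0.27), np.float64(-0.04)), (np.float64(0.27), np.float64(-0.03))] end local [ 80.1 292.8]
135.0 [(np.float64(0.27), np.float64(-0.01)), (np.float64(0.27), np.float64(0.0)), (np.float64(0.27), np.float64(0.01)), (np.float64(0.27), np.float64(0.03)), (np.float64(0.27), np.float64(0.04))] end local [113.5 291. ]
```

```bash
python3 -m creep '[{"slide":[0,-0.15,-0.23],"angular":[0,0,0]},{"slide":[0,-0.13,-0.23],"angular":[0,0,0]},{"slide":[0,-0.12,-0.24],"angular":[0,0,0]},{"slide":[0,-0.11,-0.25],"angular":[0,0,0]},{"slide":[0,-0.10,-0.25],"angular":[0,0,0]}]' >/dev/null; python3 h.py
python3 -m creep '[{"slide":[0,-0.08,-0.26],"angular":[0,0,0]},{"slide":[0,-0.07,-0.26],"angular":[0,0,0]},{"slide":[0,-0.06,-0.26],"angular":[0,0,0]},{"slide":[0,-0.04,-0.27],"angular":[0,0,0]},{"slide":[0,-0.03,-0.27],"angular":[0,0,0]}]' >/dev/null; python3 h.py
python3 -c "
from h import *
snap('scene','s6.png',(340,40,540,240),3)"
```

```text
t7.73 w0.10 graspL [-30.   -0.5 123.1] tipL [-29.9  -0.5 105.1]
 RL x [ 0.006  1.    -0.001] y [ 1.    -0.006  0.004] z [ 0.004 -0.001 -1.   ] F_L [ 7.7  0.8 -3.3] q [ 0.33  0.15  1.98  0.    1.   -0.4 ]
t8.15 w0.10 graspL [-36.4  -0.6 156.1] tipL [-36.3  -0.6 138.1]
 RL x [ 0.006  1.    -0.001] y [ 1.    -0.006  0.005] z [ 0.005 -0.001 -1.   ] F_L [10.8  1.3 -5.2] q [ 0.33  0.11  1.97  0.    1.06 -0.4 ]
```

View pics/s6.png

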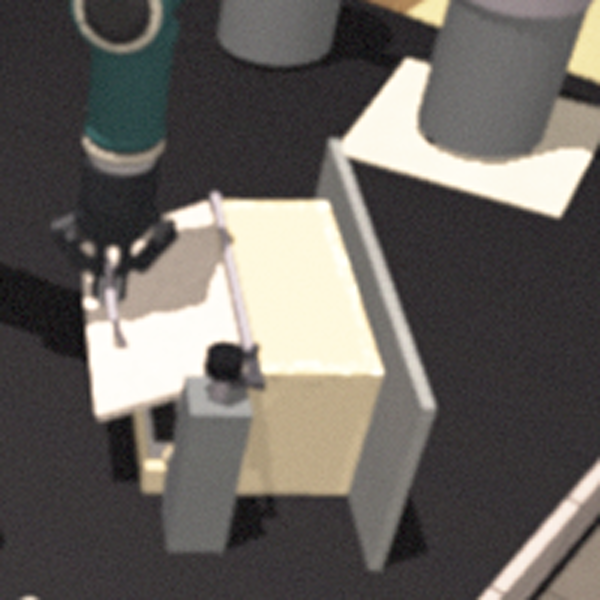

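```bash
python3 -m creep '[{"slide":[0,0.04,-0.27],"angular":[0,0,0]},{"slide":[0,0.03,-0.27],"angular":[0,0,0]},{"slide":[0,0.03,-0.27],"angular":[0,0,0]},{"slide":[0,0.04,-0.27],"angular":[0,0,0]},{"slide":[0,0.05,-0.27],"angular":[0,0,0]}]' >/dev/null; python3 h.py
python3 -m creep '[{"slide":[0,0.06,-0.26],"angular":[0,0,0]},{"slide":[0,0.07,-0.26],"angular":[0,0,0]},{"slide":[0,0.08,-0.26],"angular":[0,0,0]},{"slide":[0,0.10,-0.25],"angular":[0,0,0]},{"slide":[0,0.11,-0.25],"angular":[0,0,0]}]' >/dev/null; python3 h.py
python3 -m creep '[{"slide":[0,0.12,-0.24],"angular":[0,0,0]},{"slide":[0,0.13,-0.23],"angular":[0,0,0]},{"slide":[0,0.15,-0.23],"angular":[0,0,0]},{"slide":[0,0.16,-0.22],"angular":[0,0,0]},{"slide":[0,0.17,-0.21],"angular":[0,0,0]}]' >/dev/null; python3 h.py
```

```text
t8.62 w0.10 graspL [-34.1  -0.5 188.6] tipL [-34.1  -0.5 170.6]
 RL x [ 0.006  1.    -0.   ] y [ 1.    -0.006 -0.001] z [-0.001 -0.    -1.   ] F_L [ 5.5 -1.7 -7. ] q [ 0.33  0.08  1.93 -0.    1.13 -0.4 ]
t9.03 w0.10 graspL [-23.5  -0.4 221.1] tipL [-23.5  -0.4 203.1]
 RL x [ 0.006  1.    -0.   ] y [ 1.    -0.006 -0.001] z [-0.001 -0.    -1.   ] F_L [ 3.2 -2.4 -9.1] q [ 0.34  0.07  1.88 -0.    1.19 -0.39]
t9.45 w0.10 graspL [ -5.6  -0.3 249.4] tipL [ -5.7  -0.3 231.4]
 RL x [0.006 1.    0.   ] y [ 1.    -0.006 -0.003] z [-0.003  0.001 -1.   ] F_L [-4.8 -2.2 -3.5] q [ 0.35  0.09  1.81 -0.    1.25 -0.38]
```

```bash
python3 -m creep '[{"slide":[0,0.18,-0.20],"angular":[0,0,0]},{"slide":[0,0.19,-0.19],"angular":[0,0,0]},{"slide":[0,0.20,-0.18],"angular":[0,0,0]},{"slide":[0,0.21,-0.17],"angular":[0,0,0]},{"slide":[0,0.22,-0.16],"angular":[0,0,0]}]' >/dev/null; python3 h.py
python3 -m creep '[{"slide":[0,0.23,-0.15],"angular":[0,0,0]},{"slide":[0,0.23,-0.13],"angular":[0,0,0]},{"slide":[0,0.24,-0.12],"angular":[0,0,0]},{"slide":[0,0.25,-0.11],"angular":[0,0,0]},{"slide":[0,0.25,-0.10],"angular":[0,0,0]}]' >/dev/null; python3 h.py
python3 -c "
from h import *
snap('scene','s7.png',(340,0,540,200),3)"
```

```text
t9.87 w0.10 graspL [ 1.930e+01 -2.000e-01  2.729e+02] tipL [ 1.920e+01 -2.000e-01  2.549e+02]
 RL x [0.006 1.    0.001] y [ 1.    -0.006 -0.003] z [-0.003  0.001 -1.   ] F_L [-6.3  0.5  1.3] q [ 0.37  0.12  1.73 -0.    1.29 -0.36]
t10.28 w0.10 graspL [ 49.6   0.  289.5] tipL [ 49.6   0.  271.5]
 RL x [0.006 1.    0.001] y [ 1.    -0.006 -0.001] z [-0.001  0.001 -1.   ] F_L [-9.8  2.   5.6] q [ 0.38  0.16  1.65  0.    1.33 -0.35]
```

View pics/s7.png

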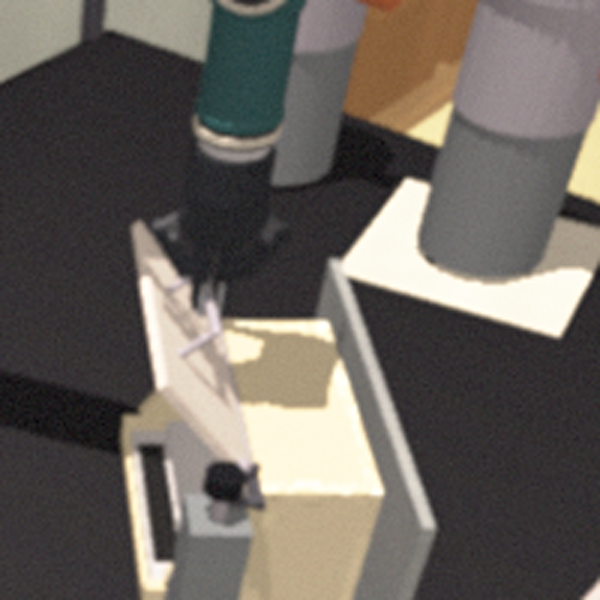

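```bash
python3 -m creep '[{"slide":[0,0.26,-0.12],"angular":[0,0,0]},{"slide":[0,0.26,-0.10],"angular":[0,0,0]},{"slide":[0,0.26,-0.08],"angular":[0,0,0]},{"slide":[0,0.27,-0.05],"angular":[0,0,0]},{"slide":[0,0.27,-0.03],"angular":[0,0,0]}]' >/dev/null; python3 h.py
python3 -m creep '[{"slide":[0,0.27,-0.02],"angular":[0,0,0]},{"slide":[0,0.27,0],"angular":[0,0,0]},{"slide":[0,0.27,0.01],"angular":[0,0,0]},{"slide":[0,0.27,0.02],"angular":[0,0,0]},{"slide":[0,0,0],"angular":[0,0,0]}]' >/dev/null; python3 h.py
python3 -c "
from h import *
snap('scene','s8.png',(340,0,540,200),3)"
```

```text
t10.75 w0.10 graspL [7.680e+01 1.000e-01 2.968e+02] tipL [7.650e+01 2.000e-01 2.788e+02]
 RL x [0.006 1.    0.003] y [ 1.    -0.006 -0.017] z [-0.017  0.003 -1.   ] F_L [-29.7   1.8   8.2] q [ 0.4   0.22  1.57 -0.    1.37 -0.33]
t11.17 w0.09 graspL [111.1   0.4 297.6] tipL [111.1   0.4 279.6]
 RL x [0.006 1.    0.002] y [ 1.    -0.006  0.002] z [ 0.002  0.002 -1.   ] F_L [-2.1  2.9  0.8] q [ 0.41  0.27  1.51  0.    1.36 -0.32]
```

View pics/s8.png

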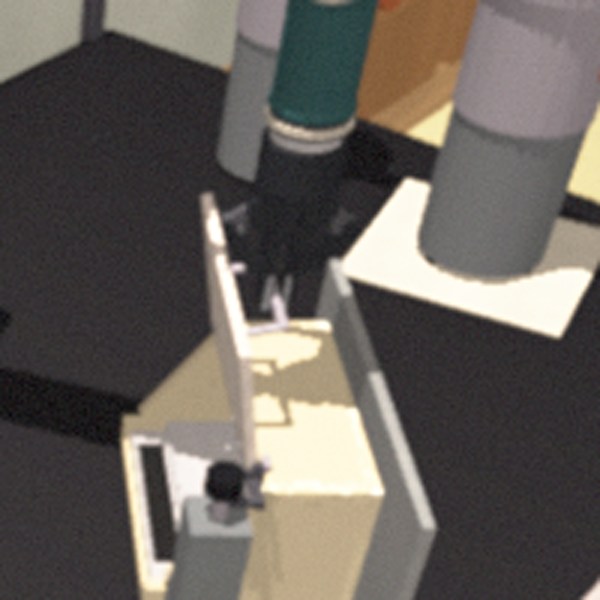

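```bash
python3 -m creep '[{"slide":[0,0.15,0.02],"angular":[0,0,0]},{"slide":[0,0,0],"angular":[0,0,0]},{"slide":[0,-0.15,0],"angular":[0,0,0]},{"slide":[0,-0.15,0],"angular":[0,0,0]},{"slide":[0,-0.15,0],"angular":[0,0,0]}]' >/dev/null; python3 h.py
python3 -m creep '[{"slide":[0,0,0],"angular":[0,0,0]},{"slide":[0,0,0],"angular":[0,0,0]},{"slide":[0,0,0],"angular":[0,0,0]},{"slide":[0,0,0],"angular":[0,0,0]},{"slide":[0,0,0],"angular":[0,0,0]}]' 0.4 20 >/dev/null; python3 h.py
python3 -m creep '[{"slide":[0,0,0],"angular":[0,0,0]},{"slide":[0,0,0],"angular":[0,0,0]},{"slide":[0,0,0],"angular":[0,0,0]},{"slide":[0,0,0],"angular":[0,0,0]},{"slide":[0,0,0],"angular":[0,0,0]}]' >/dev/null; python3 h.py
python3 -c "
from h import *
snap('scene','s9.png',(340,0,540,200),3)"
```

```text
t11.63 w0.10 graspL [104.3   0.3 298.4] tipL [104.4   0.3 280.4]
 RL x [0.005 1.    0.001] y [ 1.    -0.005  0.006] z [ 0.006  0.001 -1.   ] F_L [0.8 5.2 5. ] q [ 0.41  0.25  1.53  0.    1.36 -0.32]
t12.05 w0.30 graspL [102.7  -1.5 295.5] tipL [102.7  -1.5 277.5]
 RL x [ 0.006  1.    -0.   ] y [ 1.    -0.006  0.   ] z [ 0. -0. -1.] F_L [ 0.5 -0.4  0.5] q [ 0.41  0.26  1.53 -0.    1.36 -0.32]
t12.47 w0.30 graspL [102.6  -1.1 295.6] tipL [102.6  -1.1 277.6]
 RL x [0.006 1.    0.   ] y [ 1.    -0.006 -0.   ] z [-0.  0. -1.] F_L [-0.7  0.9  0.8] q [ 0.41  0.26  1.53  0.    1.36 -0.32]
```

View pics/s9.png

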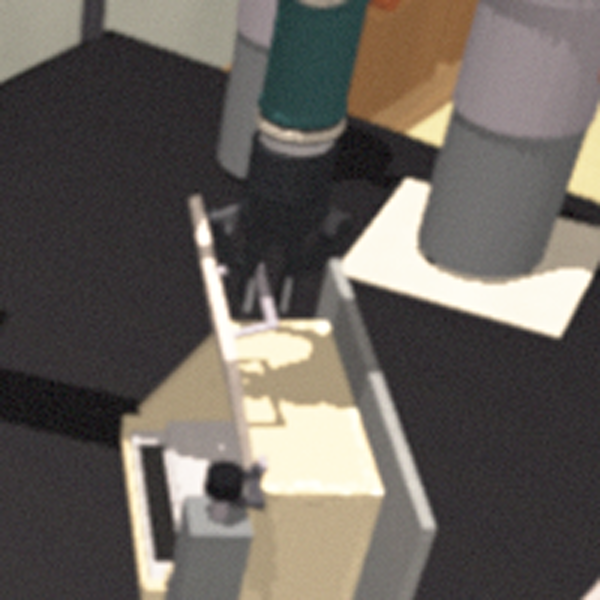

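```bash
python3 -m creep '[{"slide":[0,0,-0.4],"angular":[0,0,0]},{"slide":[0,0,-0.6],"angular":[0,0,0]},{"slide":[0,0,-1],"angular":[0,0,0]},{"slide":[0,0,-1],"angular":[0,0,0]},{"slide":[0,0,-1],"angular":[0,0,0]}]' >/dev/null; python3 h.py
python3 -c "
from h import *
snap('scene','s10.png',(340,0,540,200),3)"
```

```text
t12.93 w0.31 graspL [102.4  -1.  397.4] tipL [102.4  -1.  379.4]
 RL x [ 0.006  1.    -0.   ] y [ 1.    -0.006  0.   ] z [ 0. -0. -1.] F_L [0.6 0.7 0.4] q [ 0.41  0.23  1.38 -0.    1.53 -0.32]
```

View pics/s10.png

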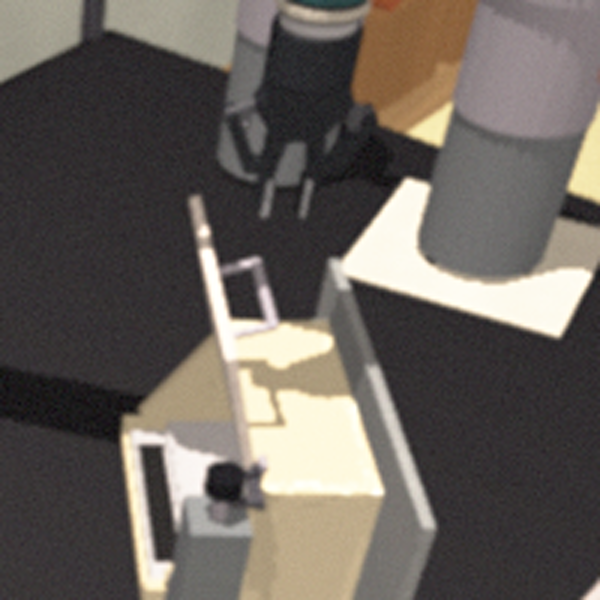

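```bash
python3 -m creep '[{"slide":[0,-1,0],"angular":[0,0,0]},{"slide":[0,-1,0],"angular":[0,0,0]},{"slide":[0,-1,0],"angular":[0,0,0]},{"slide":[0,-1,0],"angular":[0,0,0]},{"slide":[0,-1,0],"angular":[0,0,0]}]' 1 20 >/dev/null
python3 -m creep '[{"slide":[0,-1,0],"angular":[0,0,0]},{"slide":[0,-1,0],"angular":[0,0,0]},{"slide":[0,-1,0],"angular":[0,0,0]},{"slide":[0,-1,0],"angular":[0,0,0]},{"slide":[0,0,1],"angular":[-1,0,0]}]'  >/dev/null; python3 h.py
python3 -m creep '[{"slide":[0,0,1],"angular":[-1,0,0]},{"slide":[0,0,1],"angular":[-1,0,0]},{"slide":[0,0,1],"angular":[-1,0,0]},{"slide":[0,0,1],"angular":[-1,0,0]},{"slide":[0,0,0],"angular":[-1,0,0]}]'  >/dev/null; python3 h.py
```

```text
t13.82 w-0.00 graspL [-112.3   -0.8  377.2] tipL [-110.9   -0.9  359.2]
 RL x [ 0.007  1.    -0.005] y [ 0.997 -0.006  0.078] z [ 0.077 -0.006 -0.997] F_L [ 0.8 -0.3  0.1] q [ 0.24 -0.21  1.86  0.03  1.42 -0.49]
t14.23 w-0.00 graspL [-43.9   1.2 280.4] tipL [-36.6   1.2 263.9]
 RL x [0.006 1.    0.004] y [ 0.915 -0.007  0.403] z [ 0.403  0.001 -0.915] F_L [-0.   0.7 -0.2] q [ 0.2  -0.23  2.1   0.26  0.93 -0.65]
```

```bash
python3 -m creep '[{"slide":[0,-0.8,0.8],"angular":[-1,0,0]},{"slide":[0,-0.8,0.8],"angular":[-0.5,0,0]},{"slide":[0,0,0],"angular":[0,0,0]}]'  >/dev/null; python3 h.py
python3 -c "
from h import *
s=bot.read_state(); Rm=R.from_rotvec(s['tcp_rot']).as_matrix()
tip=W2L(s['tool_pos']+.173*Rm[:,2])[0]
c,sn=np.cos(POSE[2]),np.sin(POSE[2]); RL=np.array([[c,sn,0],[-sn,c,0],[0,0,1]])@Rm
for g in [(-40,0,150),(20,0,70),(36,0,45)]: print(g,(RL.T@(np.array(g)-1000*tip)/25).round(2))
"
```

```text
t14.48 w0.00 graspL [-51.5   2.7 231.8] tipL [-42.7   2.8 216.2]
 RL x [0.006 1.    0.007] y [ 0.871 -0.008  0.491] z [ 0.491  0.003 -0.871] F_L [-1.6  1.  -2.3] q [ 0.15 -0.25  2.24  0.4   0.76 -0.81]
(-40, 0, 150) [-0.13 -1.2   2.36]
(20, 0, 70) [-0.13 -0.69  6.32]
(36, 0, 45) [-0.14 -0.62  7.51]
```

```bash
python3 -m creep '[{"slide":[0,-0.15,0.9],"angular":[0,0,0]},{"slide":[0,-0.15,0.9],"angular":[0,0,0]},{"slide":[0,-0.15,0.9],"angular":[0,0,0]},{"slide":[-0.1,-0.15,0.9],"angular":[0,0,0]},{"slide":[0,0,0.9],"angular":[0,0,0]}]'  >/dev/null
python3 -m creep '[{"slide":[0,-0.1,0.9],"angular":[0,0,0]},{"slide":[0,0,0.9],"angular":[0,0,0]},{"slide":[0,0,0],"angular":[0,0,0]},{"slide":[0,0,0],"angular":[0,0,0]}]'  >/dev/null; python3 h.py
python3 -c "
from h import *
snap('scene','s11.png',(340,0,540,200),3)
s=bot.read_state(); Rm=R.from_rotvec(s['tcp_rot']).as_matrix()
tip=W2L(s['tool_pos']+.173*Rm[:,2])[0]
c,sn=np.cos(POSE[2]),np.sin(POSE[2]); RL=np.array([[c,sn,0],[-sn,c,0],[0,0,1]])@Rm
for g in [(36,0,40),(36,0,35)]: print(g,(RL.T@(np.array(g)-1000*tip)/25).round(2))
"
```

```text
t15.23 w-0.00 graspL [18.5 -2.8 94.9] tipL [27.5 -2.8 79.3]
 RL x [0.005 1.    0.001] y [ 0.867 -0.005  0.499] z [ 0.499 -0.001 -0.867] F_L [ 0.3 -0.   0.3] q [ 0.23  0.07  2.24  0.61  0.43 -1.  ]
(36, 0, 40) [ 0.13 -0.53  1.57]
(36, 0, 35) [ 0.13 -0.63  1.74]
```

View pics/s11.png

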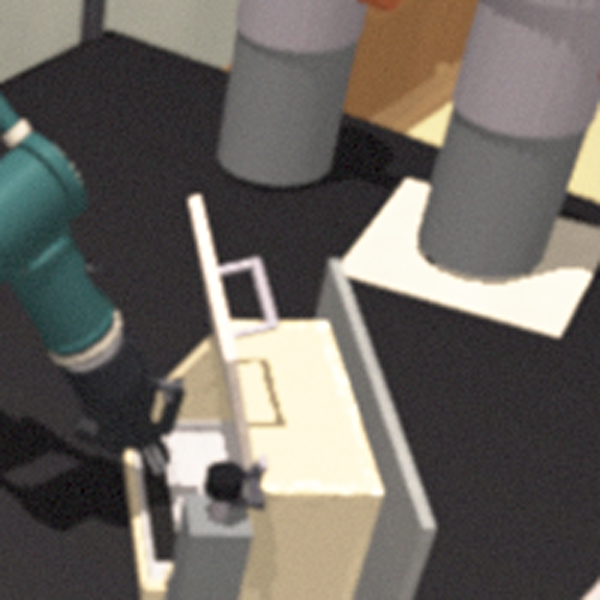

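```bash
python3 -m creep '[{"slide":[0.1,-0.3,0.7],"angular":[0,0,0]},{"slide":[0,-0.13,0.7],"angular":[0,0,0]},{"slide":[0,0,0],"angular":[0,0,0]}]'  >/dev/null;python3 h.py
python3 -m creep '[{"slide":[0,-0.06,0.1],"angular":[0,0,0]},{"slide":[0,0,0],"angular":[0,0,0]}]'  >/dev/null;python3 h.py
python3 -m creep '[{"slide":[0,-0.06,0.1],"angular":[0,0,0]},{"slide":[0,0,0],"angular":[0,0,0]}]'  >/dev/null;python3 h.py
```

```text
t15.53 w-0.00 graspL [25.7 -0.2 58.7] tipL [34.6 -0.2 43.1]
 RL x [0.006 1.    0.001] y [ 0.866 -0.005  0.499] z [ 0.499 -0.002 -0.866] F_L [ 0.4  0.6 -1.8] q [ 0.24  0.14  2.25  0.72  0.36 -1.11]
t15.70 w0.00 graspL [26.4 -1.1 57.8] tipL [35.4 -1.2 42.2]
 RL x [ 0.006  1.    -0.001] y [ 0.865 -0.005  0.502] z [ 0.502 -0.004 -0.865] F_L [ 0.1  0.1 -0.8] q [ 0.24  0.14  2.25  0.73  0.36 -1.13]
t15.87 w0.00 graspL [26.1 -1.  54.3] tipL [35.1 -1.1 38.7]
 RL x [ 0.006  1.    -0.001] y [ 0.865 -0.005  0.501] z [ 0.501 -0.004 -0.865] F_L [ 0.   0.6 -0.2] q [ 0.24  0.15  2.25  0.74  0.35 -1.14]
```

```bash
python3 -m creep '[{"slide":[0,0.48,-0.1],"angular":[1,0,0]},{"slide":[0,0.48,0],"angular":[1,0,0]},{"slide":[0,0.48,0],"angular":[1,0,0]},{"slide":[0,0,0],"angular":[0,0,0]}]'  >/dev/null;python3 h.py
python3 -m creep '[{"slide":[0,-0.03,0.1],"angular":[0,0,0]},{"slide":[0,0,0],"angular":[0,0,0]}]'  >/dev/null;python3 h.py
```

```text
t16.20 w-0.00 graspL [31.3 -1.4 60.6] tipL [37.2 -1.4 43.6]
 RL x [ 0.003  1.    -0.002] y [ 0.945 -0.003  0.328] z [ 0.328 -0.003 -0.945] F_L [ 1.1 -0.   0.4] q [ 0.3   0.19  2.12  0.27  0.54 -0.65]
t16.37 w-0.00 graspL [26.9  0.8 53.9] tipL [32.8  0.8 36.9]
 RL x [0.004 1.    0.003] y [ 0.946 -0.005  0.325] z [ 0.325  0.002 -0.946] F_L [-0.1  0.  -0.1] q [ 0.3   0.19  2.13  0.28  0.53 -0.65]
```

```bash
for k in 1; do
python3 -m creep '[{"slide":[0,-0.03,0.08],"angular":[0,0,0]},{"slide":[0,0,0],"angular":[0,0,0]}]'  >/dev/null;python3 h.py
python3 -m creep '[{"slide":[0,-0.03,0.08],"angular":[0,0,0]},{"slide":[0,0,0],"angular":[0,0,0]}]'  >/dev/null;python3 h.py
python3 -m creep '[{"slide":[0,-0.03,0.08],"angular":[0,0,0]},{"slide":[0,0,0],"angular":[0,0,0]}]'  >/dev/null;python3 h.py
done
```

```text
t16.53 w0.00 graspL [25.8  0.8 51. ] tipL [31.6  0.9 34. ]
 RL x [0.005 1.    0.004] y [ 0.946 -0.006  0.323] z [ 0.323  0.002 -0.946] F_L [ 0.5 -0.8  0.4] q [ 0.3   0.2   2.13  0.28  0.53 -0.66]
t16.70 w0.00 graspL [26.5  0.5 49.4] tipL [32.4  0.5 32.4]
 RL x [0.005 1.    0.003] y [ 0.946 -0.005  0.324] z [ 0.324  0.001 -0.946] F_L [0.8 0.6 0.2] q [ 0.3   0.2   2.13  0.28  0.52 -0.66]
t16.87 w0.00 graspL [27.   0.3 47.7] tipL [32.9  0.3 30.6]
 RL x [0.004 1.    0.003] y [ 0.946 -0.005  0.324] z [ 0.324  0.001 -0.946] F_L [-1.   0.  -0.5] q [ 0.3   0.2   2.13  0.28  0.52 -0.66]
```

```bash
python3 -m creep '[{"slide":[0,-0.03,0.08],"angular":[0,0,0]},{"slide":[0,0,0],"angular":[0,0,0]}]'  >/dev/null;python3 h.py
python3 -m creep '[{"slide":[0,-0.03,0.08],"angular":[0,0,0]},{"slide":[0,0,0],"angular":[0,0,0]}]'  >/dev/null;python3 h.py
```

```text
t17.03 w-0.00 graspL [28.7  0.2 47.3] tipL [34.5  0.2 30.3]
 RL x [0.005 1.    0.002] y [ 0.945 -0.005  0.327] z [ 0.327  0.001 -0.945] F_L [-0.2  3.2  4.7] q [ 0.3   0.21  2.13  0.29  0.52 -0.66]
t17.20 w-0.00 graspL [30.3  0.1 47. ] tipL [36.2  0.1 30. ]
 RL x [0.005 1.    0.002] y [ 0.944 -0.005  0.33 ] z [ 0.33   0.    -0.944] F_L [ 0.8  5.5 10.4] q [ 0.3   0.21  2.13  0.29  0.51 -0.66]
```

```bash
python3 -m creep '[{"slide":[0,-0.2,-0.055],"angular":[0,0,0]},{"slide":[0,-0.3,-0.1],"angular":[0,0,0]},{"slide":[0,-0.3,-0.1],"angular":[0,0,0]}]'  >/dev/null;python3 h.py
python3 -c "
from h import *
snap('scene','s12.png',(340,60,540,260),3)"
```

```text
t17.45 w0.00 graspL [10.  -0.4 47. ] tipL [16.  -0.4 30. ]
 RL x [0.005 1.    0.   ] y [ 0.943 -0.004  0.332] z [ 0.332 -0.001 -0.943] F_L [ 1.3  4.  11.1] q [ 0.28  0.18  2.17  0.3   0.51 -0.69]
```

View pics/s12.png

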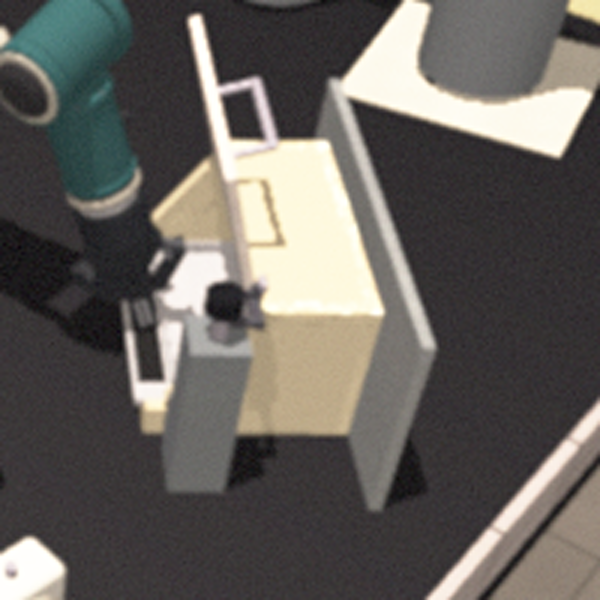

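```bash
python3 -m creep '[{"slide":[0,-0.36,-0.12],"angular":[0,0,0]},{"slide":[0,-0.36,-0.12],"angular":[0,0,0]},{"slide":[0,-0.36,-0.12],"angular":[0,0,0]},{"slide":[0,-0.36,-0.12],"angular":[0,0,0]},{"slide":[0,-0.36,-0.12],"angular":[0,0,0]}]'  >/dev/null;python3 h.py
python3 -m creep '[{"slide":[0,-0.36,-0.12],"angular":[0,0,0]},{"slide":[0,-0.36,-0.12],"angular":[0,0,0]},{"slide":[0,-0.36,-0.12],"angular":[0,0,0]}]'  >/dev/null;python3 h.py
python3 -c "
from h import *
snap('scene','s13.png',(340,60,540,260),3)"
```

```text
t17.92 w0.00 graspL [-37.2  -1.5  47. ] tipL [-31.2  -1.5  30. ]
 RL x [ 0.005  1.    -0.002] y [ 0.943 -0.004  0.333] z [ 0.333 -0.003 -0.943] F_L [ 2.1  1.1 11.6] q [ 0.23  0.1   2.26  0.33  0.5  -0.77]
t18.17 w0.00 graspL [-65.5  -1.6  46.9] tipL [-59.5  -1.7  30. ]
 RL x [ 0.006  1.    -0.002] y [ 0.943 -0.004  0.333] z [ 0.333 -0.004 -0.943] F_L [ 1.7  0.7 13.3] q [ 0.2   0.06  2.31  0.35  0.5  -0.82]
```

View pics/s13.png

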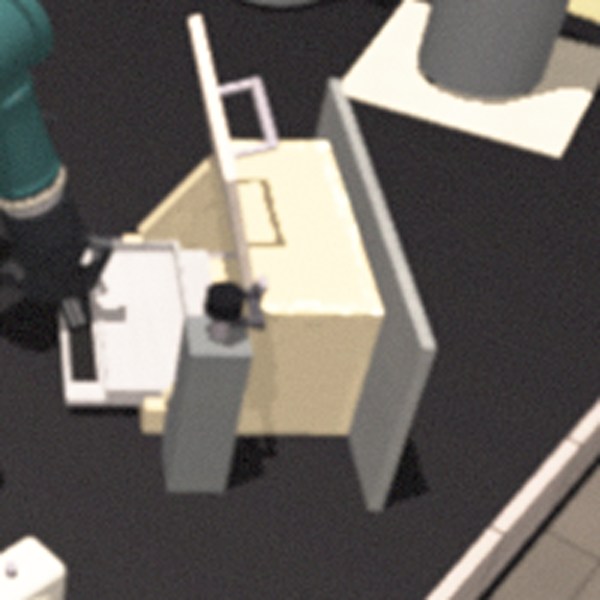

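```bash
python3 -m creep '[{"slide":[0,-0.36,-0.12],"angular":[0,0,0]},{"slide":[0,-0.36,-0.13],"angular":[0,0,0]},{"slide":[0,-0.36,-0.13],"angular":[0,0,0]}]'  >/dev/null;python3 h.py
python3 -m creep '[{"slide":[0,-0.36,-0.13],"angular":[0,0,0]},{"slide":[0,-0.36,-0.13],"angular":[0,0,0]},{"slide":[0,-0.30,-0.11],"angular":[0,0,0]},{"slide":[0,0,0],"angular":[0,0,0]}]'  >/dev/null;python3 h.py
```

```text
t18.47 w-0.00 graspL [-94.1  -2.3  47.1] tipL [-88.1  -2.4  30.1]
 RL x [ 0.006  1.    -0.004] y [ 0.943 -0.004  0.333] z [ 0.333 -0.005 -0.943] F_L [ 1.6 -2.   8.6] q [ 0.16  0.01  2.36  0.37  0.51 -0.87]
t18.80 w-0.00 graspL [-122.4   -2.4   47.1] tipL [-116.5   -2.5   30.1]
 RL x [ 0.006  1.    -0.004] y [ 0.943 -0.004  0.332] z [ 0.332 -0.006 -0.943] F_L [-0.6 -2.8 10.5] q [ 0.12 -0.04  2.41  0.38  0.52 -0.91]
```

```bash
python3 -m creep '[{"slide":[0,-0.15,-0.05],"angular":[0,0,0]},{"slide":[0,0,0],"angular":[0,0,0]},{"slide":[0,0.3,-0.9],"angular":[0,0,0]},{"slide":[0,0.3,-0.9],"angular":[0,0,0]},{"slide":[0,0.3,-0.9],"angular":[0,0,0]}]'  >/dev/null;python3 h.py
python3 -m creep '[{"slide":[0,0.3,-0.9],"angular":[0,0,0]},{"slide":[0,0,-0.9],"angular":[1,0,0]},{"slide":[0,0,-0.9],"angular":[1,0,0]},{"slide":[0,0,-0.9],"angular":[1,0,0]},{"slide":[0,0,-0.9],"angular":[1,0,0]}]' -1 30 >/dev/null;python3 h.py
python3 -c "
from h import *
snap('scene','s14.png')
snap('top','t14.png')"
```

```text
t19.22 w-0.00 graspL [-130.4    0.9  115.1] tipL [-124.5    0.9   98.1]
 RL x [0.005 1.    0.003] y [ 0.946 -0.005  0.324] z [ 0.324  0.001 -0.946] F_L [ 1.1 -0.6 -0.5] q [ 0.12 -0.18  2.37  0.3   0.7  -0.81]
t19.63 w0.71 graspL [-193.7    0.8  218.9] tipL [-192.8    0.8  200.9]
 RL x [0.005 1.    0.001] y [ 0.999 -0.005  0.048] z [ 0.048  0.001 -0.999] F_L [ 0.6 -0.3  0.5] q [ 0.16 -0.27  2.2   0.03  1.18 -0.58]
```

View pics/s14.png

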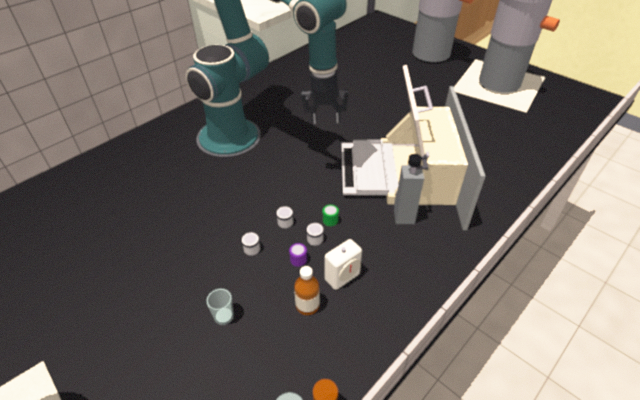

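View pics/t14.png

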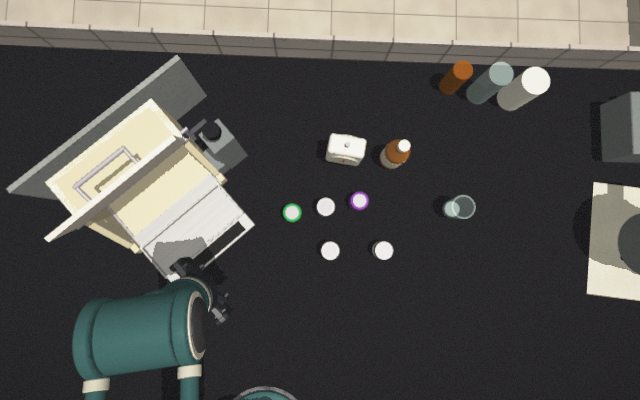

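Run:
```python
from h import *
p,d=imaging.read_camera('top'); p2,d2=imaging.read_camera('scene')
def cent(p,n,box):
    x0,y0,x1,y1=box; sub=p[y0:y1,x0:x1].astype(int)
    m=(sub.min(2)>195).astype(np.uint8)
    k,l,st,c=cv2.connectedComponentsWithStats(m)
    for i in range(1,k):
        if st[i,4]>60: print(n,(c[i]+[x0,y0]).round(1),st[i,4],onplane(n,c[i]+[x0,y0],.046)[0].round(4), (1000*W2L(onplane(n,c[i]+[x0,y0],.046))[0]).round(1))
cent(p,'top',(275,180,410,270)); cent(p2,'scene',(235,195,330,265))
# tray corners
uv=[(253.5,224.5),(185,281)]
print((1000*W2L(onplane('top',uv,.028))).round(1))
print(proj('top',L2W(POSE,[[-.145,-.125,.028],[-.145,.125,.028],[-.102,-.121,.028],[-.01,-.121,.028],[-.056,0,.028]])).round(1))
print(proj('scene',L2W(POSE,[[-.145,-.125,.028],[-.145,.125,.028],[-.102,-.121,.028],[-.01,-.121,.028],[-.056,0,.028]])).round(1))
snap('top','t15.png',(120,160,280,290),5)
snap('scene','s15.png',(330,120,450,230),5)
```

```text
top [359.2 200.3] 127 [ 0.5899 -0.2248  0.046 ] [-265.3 -368.    46. ]
top [325.2 206.4] 232 [ 0.5718 -0.1387  0.046 ] [-221. -292.   46.]
top [291.7 212.2] 127 [ 0.5548 -0.0544  0.046 ] [-177.1 -218.1   46. ]
top [329.8 250.5] 241 [ 0.4613 -0.1528  0.046 ] [-312.5 -228.4   46. ]
top [383.5 250.2] 242 [ 0.4652 -0.2881  0.046 ] [-400.3 -331.5   46. ]
scene [284.1 212.2] 132 [ 0.4649 -0.1552  0.046 ] [-311.5 -232.7   46. ]
scene [314.4 228.9] 141 [ 0.5749 -0.1415  0.046 ] [-220.6 -296.2   46. ]
scene [249.6 238.7] 152 [ 0.4683 -0.2905  0.046 ] [-399.6 -335.3   46. ]
scene [297.4 249.3] 78 [ 0.5918 -0.2259  0.046 ] [-264.7 -370.2   46. ]
[[-136.4 -123.9   28. ]
 [-134.    96.    28. ]]
[[256.  226.8]
 [178.6 292.1]
 [243.9 215. ]
 [220.9 187.8]
 [195.3 232.3]]
[[340.2 191.7]
 [339.4 142. ]
 [353.9 191. ]
 [383.4 191.4]
 [366.6 165.7]]
```

View pics/t15.png

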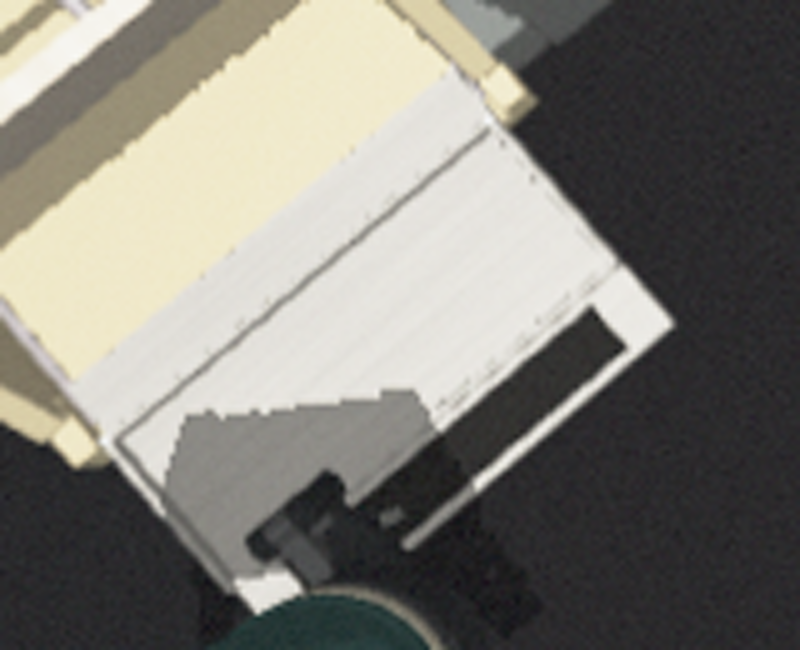

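View pics/s15.png

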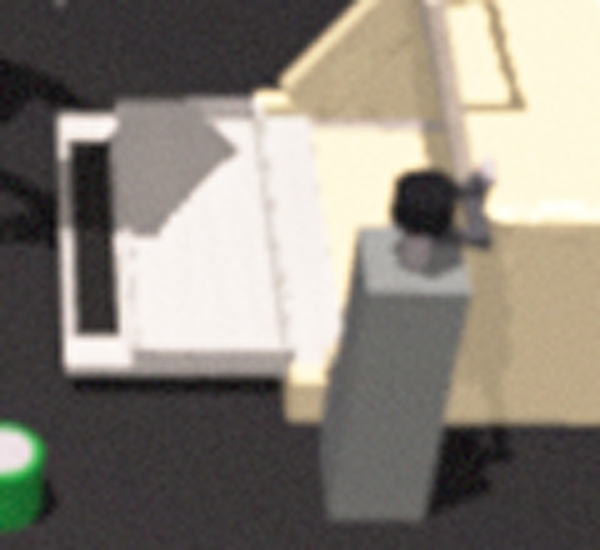

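```bash
python3 -m creep '[{"slide":[-0.9,-0.47,0],"angular":[0.69,0,0]},{"slide":[-0.93,-0.47,0],"angular":[0,0,0]},{"slide":[-0.93,-0.47,0],"angular":[0,0,0]},{"slide":[-0.93,-0.47,0],"angular":[0,0,0]},{"slide":[-0.93,-0.47,0],"angular":[0,0,0]}]' -1 30 >/dev/null
python3 -m creep '[{"slide":[-0.93,-0.47,0],"angular":[0,0,0]},{"slide":[-0.93,-0.47,0],"angular":[0,0,0]},{"slide":[-0.93,-0.47,0],"angular":[0,0,0]},{"slide":[-0.93,-0.47,0.5],"angular":[0,0,0]},{"slide":[0,0,0.5],"angular":[0,0,0]}]' >/dev/null; python3 h.py
```

```text
t20.77 w1.00 graspL [-308.3 -210.6  190.1] tipL [-308.2 -210.6  172.2]
 RL x [ 0.007  1.    -0.   ] y [ 1.    -0.007  0.003] z [ 0.003 -0.    -1.   ] F_L [ 0.   0.2 -0.2] q [-0.35 -0.08  2.09  0.    1.13 -1.08]
```

```bash
python3 -m creep '[{"slide":[-0.8,-0.13,0],"angular":[0,0,0]},{"slide":[0,0,1],"angular":[0,0,0]},{"slide":[0,0,1],"angular":[0,0,0]},{"slide":[0,0,1],"angular":[0,0,0]},{"slide":[0,0,1],"angular":[0,0,0]}]' >/dev/null; python3 -m creep '[{"slide":[0,0,0],"angular":[0,0,0]}]'>/dev/null; python3 h.py
python3 -c "
from h import *
snap('scene','s16.png',(230,150,350,270),5)"
```

```text
t21.27 w1.00 graspL [-312.4 -221.6   84.3] tipL [-312.4 -221.4   66.3]
 RL x [0.005 1.    0.014] y [ 1.    -0.005 -0.002] z [-0.002  0.014 -1.   ] F_L [-0.6  0.7 -0.4] q [-0.37  0.07  2.16  0.01  0.92 -1.1 ]
```

View pics/s16.png

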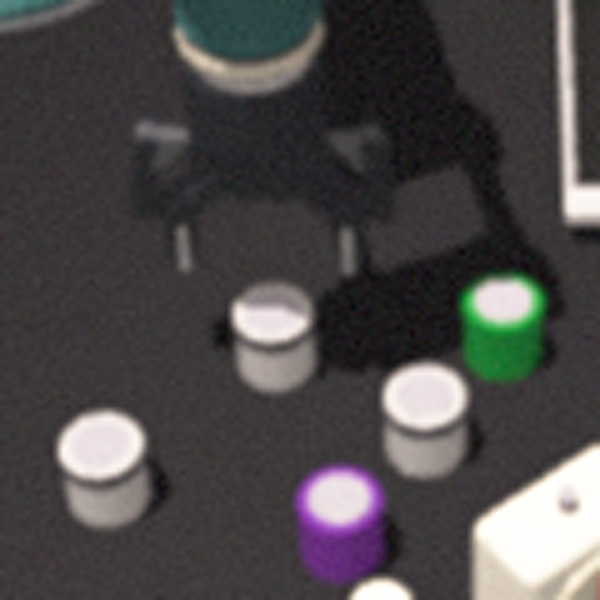

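```bash
python3 -m creep '[{"slide":[-0.33,0,0],"angular":[0,0,0]},{"slide":[0,0,0.6],"angular":[0,0,0]},{"slide":[0,0,0.8],"angular":[0,0,0]},{"slide":[0,0,0.6],"angular":[0,0,0]},{"slide":[0,0,0],"angular":[0,0,0]}]' >/dev/null;  python3 h.py
```

```text
t21.73 w1.00 graspL [-309.8 -234.9   40.1] tipL [-309.7 -234.8   22.1]
 RL x [0.004 1.    0.004] y [ 1.    -0.004  0.002] z [ 0.002  0.004 -1.   ] F_L [-0.4  0.5  0.7] q [-0.37  0.16  2.17  0.01  0.82 -1.11]
```

```bash
python3 -m creep '[{"slide":[0.1,0,0.4],"angular":[0,0,0]},{"slide":[0,0,0],"angular":[0,0,0]}]' >/dev/null;  python3 h.py
python3 -m creep '[{"slide":[0,0,0],"angular":[0,0,0]},{"slide":[0,0,0],"angular":[0,0,0]},{"slide":[0,0,0],"angular":[0,0,0]},{"slide":[0,0,0],"angular":[0,0,0]},{"slide":[0,0,0],"angular":[0,0,0]}]' 1 40 >/dev/null;  python3 h.py
python3 -m creep '[{"slide":[0,0,0],"angular":[0,0,0]},{"slide":[0,0,0],"angular":[0,0,0]}]' >/dev/null;  python3 h.py
```

```text
t21.90 w1.00 graspL [-309.2 -232.8   31.1] tipL [-309.2 -232.8   13.1]
 RL x [0.004 1.    0.002] y [ 1.    -0.004  0.003] z [ 0.003  0.002 -1.   ] F_L [ 0.9  1.  -0.6] q [-0.37  0.17  2.17  0.01  0.8  -1.11]
t22.32 w0.53 graspL [-309.1 -233.4   32.1] tipL [-309.  -233.4   14.1]
 RL x [0.004 1.    0.   ] y [ 1.    -0.004  0.004] z [ 0.004  0.    -1.   ] F_L [-0.6 -0.   6.2] q [-0.37  0.17  2.17  0.    0.8  -1.11]
t22.48 w0.53 graspL [-309.1 -233.4   32.1] tipL [-309.  -233.4   14.1]
 RL x [0.004 1.    0.001] y [ 1.    -0.004  0.004] z [ 0.004  0.001 -1.   ] F_L [-1.1  0.9  6.4] q [-0.37  0.17  2.17  0.    0.8  -1.11]
```

```bash
python3 -m creep '[{"slide":[0,0,-0.5],"angular":[0,0,0]},{"slide":[0,0,-0.9],"angular":[0,0,0]},{"slide":[0,0,-1],"angular":[0,0,0]},{"slide":[0,0,-1],"angular":[0,0,0]},{"slide":[0,0,-1],"angular":[0,0,0]}]' >/dev/null;  python3 h.py
python3 -m creep '[{"slide":[0.9,0.77,0],"angular":[0,0,0]},{"slide":[0.9,0.77,0],"angular":[0,0,0]},{"slide":[0.9,0.77,0],"angular":[0,0,0]},{"slide":[0.9,0.77,0],"angular":[0,0,0]},{"slide":[0.9,0.77,0],"angular":[0,0,0]}]' >/dev/null;  python3 h.py
python3 -m creep '[{"slide":[0.9,0.77,0],"angular":[0,0,0]},{"slide":[0.9,0.77,0],"angular":[0,0,0]},{"slide":[0.9,0.77,0],"angular":[0,0,0]},{"slide":[0.9,0.77,0],"angular":[0,0,0]},{"slide":[0.9,0.77,0],"angular":[0,0,0]}]' >/dev/null;  python3 h.py
```

```text
t22.90 w0.53 graspL [-310.  -232.2  141.6] tipL [-309.9 -232.1  123.6]
 RL x [0.004 1.    0.003] y [ 1.    -0.004  0.003] z [ 0.003  0.003 -1.   ] F_L [-0.7 -0.7 -0.7] q [-0.37  0.01  2.1   0.    1.03 -1.11]
t23.32 w0.53 graspL [-212.6 -119.4  141.4] tipL [-212.5 -119.3  123.4]
 RL x [0.005 1.    0.002] y [ 1.    -0.005  0.003] z [ 0.003  0.002 -1.   ] F_L [ 0.4  0.1 -0.9] q [-0.07 -0.05  2.16  0.    1.03 -0.8 ]
t23.73 w0.52 graspL [-115.8   -7.1  141.9] tipL [-115.7   -7.1  123.9]
 RL x [0.004 1.    0.002] y [ 1.    -0.004  0.003] z [ 0.003  0.002 -1.   ] F_L [-0.5 -2.  -2. ] q [ 0.25 -0.01  2.12  0.    1.03 -0.48]
```

```bash
python3 -m creep '[{"slide":[0.8,0.64,0],"angular":[0,0,0]},{"slide":[0.8,0.64,0],"angular":[0,0,0]},{"slide":[0.8,0.64,0],"angular":[0,0,0]},{"slide":[0.6,0.5,0],"angular":[0,0,0]},{"slide":[0,0,0],"angular":[0,0,0]}]' >/dev/null;  python3 h.py
python3 -m creep '[{"slide":[0,0,0.6],"angular":[0,0,0]},{"slide":[0,0,0.6],"angular":[0,0,0]},{"slide":[0,0,0.6],"angular":[0,0,0]},{"slide":[0,0,0],"angular":[0,0,0]}]' >/dev/null;  python3 h.py
python3 -c "
from h import *
snap('scene','s17.png',(330,80,450,200),5); snap('top','t17.png',(80,130,260,300),4)"
```

```text
t24.15 w0.53 graspL [-53.6  68.7 142.4] tipL [-53.5  68.7 124.4]
 RL x [0.002 1.    0.003] y [ 1.    -0.002  0.005] z [ 0.005  0.003 -1.   ] F_L [ 0.  -1.1 -1.8] q [ 0.44  0.05  2.06  0.01  1.03 -0.3 ]
t24.48 w0.53 graspL [-58.5  66.8  94.1] tipL [-58.6  66.9  76.1]
 RL x [0.004 1.    0.004] y [ 1.    -0.004 -0.003] z [-0.003  0.004 -1.   ] F_L [-1.4  0.3 -1.8] q [ 0.43  0.11  2.1   0.    0.94 -0.3 ]
```

View pics/s17.png

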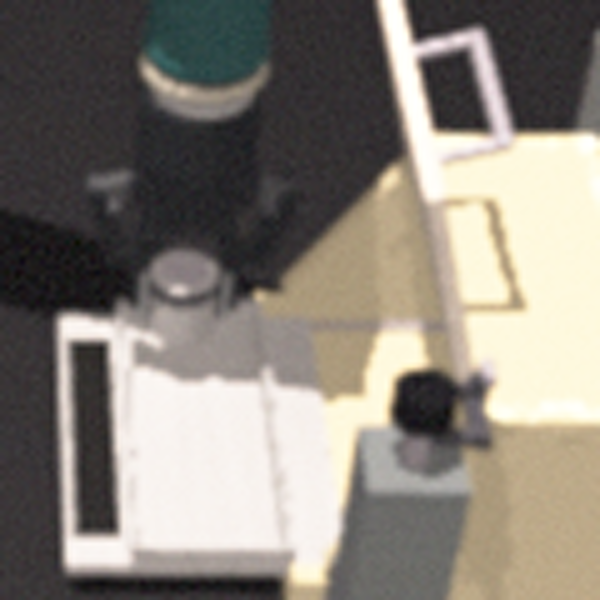

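View pics/t17.png

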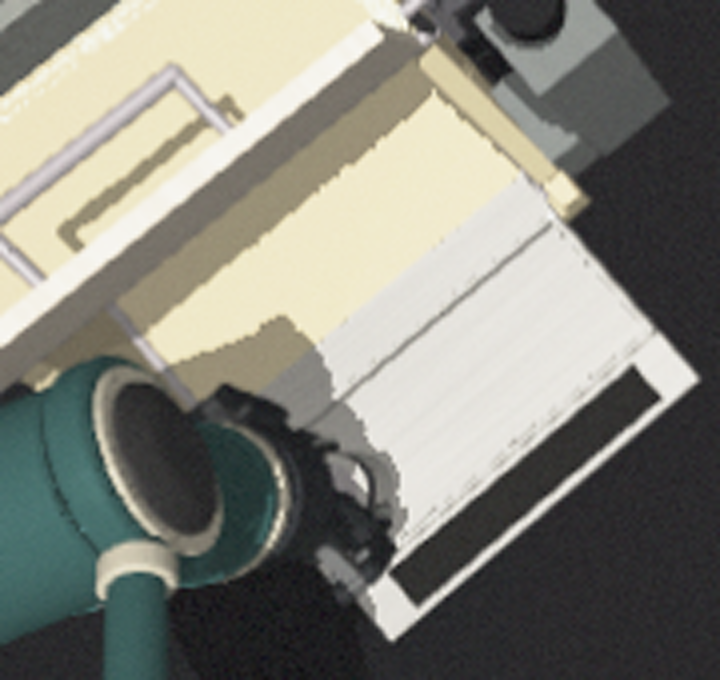

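```bash
python3 -m creep '[{"slide":[0.25,0.36,0],"angular":[0,0,0]},{"slide":[0,0,0.4],"angular":[0,0,0]},{"slide":[0,0,0.4],"angular":[0,0,0]},{"slide":[0,0,0.2],"angular":[0,0,0]},{"slide":[0,0,0],"angular":[0,0,0]}]' >/dev/null;  python3 h.py
python3 -m creep '[{"slide":[0,0,0.1],"angular":[0,0,0]},{"slide":[0,0,0],"angular":[0,0,0]},{"slide":[0,0,0],"angular":[0,0,0]}]' >/dev/null;  python3 h.py
```

```text
t25.00 w0.53 graspL [-47.8  73.   70.5] tipL [-47.8  73.1  52.5]
 RL x [0.004 1.    0.003] y [ 1.    -0.004 -0.001] z [-0.001  0.003 -1.   ] F_L [-0.6  0.3 -2.4] q [ 0.45  0.16  2.1   0.    0.89 -0.28]
t25.25 w0.52 graspL [-46.2  72.5  69.9] tipL [-46.2  72.5  51.9]
 RL x [0.004 1.    0.002] y [ 1.    -0.004  0.003] z [ 0.003  0.002 -1.   ] F_L [-0.3  0.2 -1.6] q [ 0.45  0.16  2.1   0.    0.89 -0.28]
```

```bash
python3 -m creep '[{"slide":[0,0,0.2],"angular":[0,0,0]},{"slide":[0,0,0],"angular":[0,0,0]}]' >/dev/null;  python3 h.py
python3 -m creep '[{"slide":[0,0,0.1],"angular":[0,0,0]},{"slide":[0,0,0],"angular":[0,0,0]}]' >/dev/null;  python3 h.py
```

```text
t25.42 w0.53 graspL [-46.4  72.5  64.5] tipL [-46.4  72.6  46.5]
 RL x [0.004 1.    0.002] y [ 1.    -0.004  0.003] z [ 0.003  0.002 -1.   ] F_L [-0.2  0.9 -1.8] q [ 0.45  0.17  2.1   0.    0.88 -0.28]
t25.58 w0.53 graspL [-46.5  72.6  62.1] tipL [-46.4  72.6  44.1]
 RL x [0.004 1.    0.002] y [ 1.    -0.004  0.003] z [ 0.003  0.002 -1.   ] F_L [-0.   0.1 -1.3] q [ 0.45  0.17  2.1   0.    0.87 -0.28]
```

```bash
python3 -m creep '[{"slide":[0,0,0.07],"angular":[0,0,0]},{"slide":[0,0,0],"angular":[0,0,0]}]' >/dev/null;  python3 h.py
python3 -m creep '[{"slide":[0,0,0],"angular":[0,0,0]},{"slide":[0,0,0],"angular":[0,0,0]},{"slide":[0,0,0],"angular":[0,0,0]},{"slide":[0,0,-0.2],"angular":[0,0,0]},{"slide":[0,0,-0.6],"angular":[0,0,0]}]' -0.3 30 >/dev/null;  python3 h.py
python3 -m creep '[{"slide":[0,0,-1],"angular":[0,0,0]},{"slide":[0,0,-1],"angular":[0,0,0]},{"slide":[-0.5,-0.5,-1],"angular":[0,0,0]},{"slide":[-1,-0.8,0],"angular":[0,0,0]},{"slide":[-1,-0.8,0],"angular":[0,0,0]}]' -1 30 >/dev/null;  python3 h.py
python3 -c "
from h import *
snap('scene','s18.png'); snap('top','t18.png')"
```

```text
t25.75 w0.53 graspL [-46.4  72.6  60.4] tipL [-46.3  72.6  42.4]
 RL x [0.004 1.    0.002] y [ 1.    -0.004  0.003] z [ 0.003  0.002 -1.   ] F_L [ 0.8 -0.4 -2.6] q [ 0.45  0.17  2.1   0.    0.87 -0.28]
t26.17 w0.65 graspL [-48.1  73.   79.2] tipL [-48.1  73.1  61.2]
 RL x [0.004 1.    0.003] y [ 1.    -0.004 -0.001] z [-0.001  0.003 -1.   ] F_L [-0.  -1.2 -1.1] q [ 0.45  0.14  2.09  0.    0.91 -0.28]
t26.58 w1.00 graspL [-97.5   9.1 158.7] tipL [-97.3   9.1 140.7]
 RL x [ 0.002  1.    -0.   ] y [ 1.    -0.002  0.009] z [ 0.009 -0.    -1.   ] F_L [ 0.8 -0.4 -0.9] q [ 0.3  -0.01  2.09  0.    1.06 -0.44]
```

View pics/s18.png

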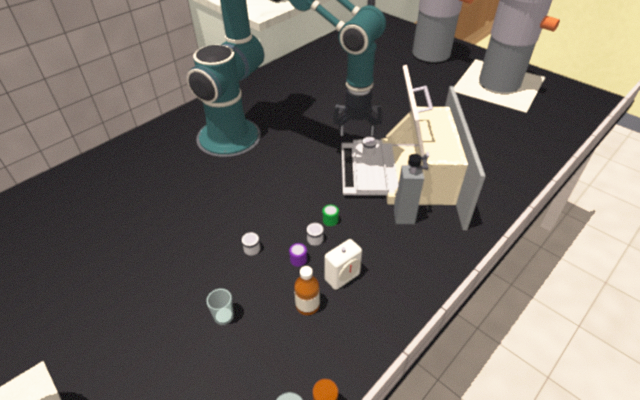

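View pics/t18.png

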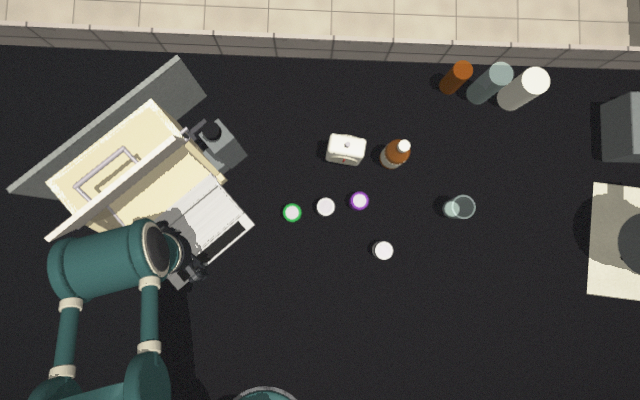

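```bash
python3 -m creep '[{"slide":[-0.92,-0.36,0],"angular":[0,0,0]},{"slide":[-0.92,-0.36,0],"angular":[0,0,0]},{"slide":[-0.92,-0.36,0],"angular":[0,0,0]},{"slide":[-0.92,-0.36,0],"angular":[0,0,0]},{"slide":[-0.92,-0.36,0],"angular":[0,0,0]}]' >/dev/null
python3 -m creep '[{"slide":[-0.92,-0.36,0],"angular":[0,0,0]},{"slide":[-0.92,-0.36,0],"angular":[0,0,0]},{"slide":[-0.92,-0.36,0],"angular":[0,0,0]},{"slide":[-0.92,-0.36,0],"angular":[0,0,0]},{"slide":[-0.92,-0.36,0],"angular":[0,0,0]}]' >/dev/null
python3 -m creep '[{"slide":[-0.92,-0.36,0],"angular":[0,0,0]},{"slide":[-0.92,-0.36,0],"angular":[0,0,0]},{"slide":[-0.6,-0.3,0],"angular":[0,0,0]},{"slide":[0,0,0],"angular":[0,0,0]},{"slide":[0,0,0],"angular":[0,0,0]}]' >/dev/null; python3 h.py
```

```text
t27.93 w1.00 graspL [-215.9 -280.8  154.4] tipL [-215.8 -280.7  136.4]
 RL x [0.006 1.    0.003] y [ 1.    -0.006  0.003] z [ 0.003  0.003 -1.   ] F_L [0.  0.9 0. ] q [-0.27  0.17  1.9   0.01  1.07 -1.  ]
```

```bash
python3 -m creep '[{"slide":[-0.53,-0.2,0],"angular":[0,0,0]},{"slide":[0,0,0.8],"angular":[0,0,0]},{"slide":[0,0,1],"angular":[0,0,0]},{"slide":[0,0,1],"angular":[0,0,0]},{"slide":[0,0,0],"angular":[0,0,0]}]' >/dev/null
python3 -m creep '[{"slide":[0,0,0],"angular":[0,0,0]}]' >/dev/null; python3 h.py
python3 -c "
from h import *
snap('scene','s19.png',(250,150,370,270),5);snap('top','t19.png',(230,140,390,270),5)"
```

```text
t28.43 w1.00 graspL [-221.3 -291.7   82.8] tipL [-221.3 -291.5   64.8]
 RL x [0.003 1.    0.006] y [ 1.    -0.003  0.001] z [ 0.001  0.006 -1.   ] F_L [ 0.4 -0.4  0.4] q [-0.28  0.26  1.94  0.    0.95 -1.02]
```

View pics/s19.png

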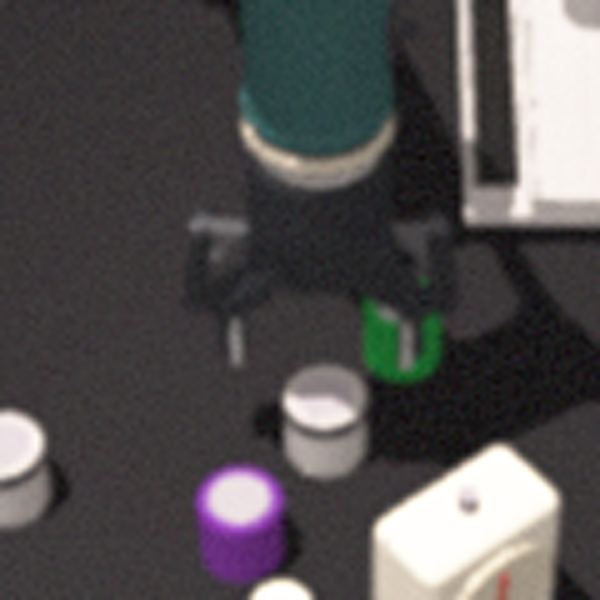

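View pics/t19.png

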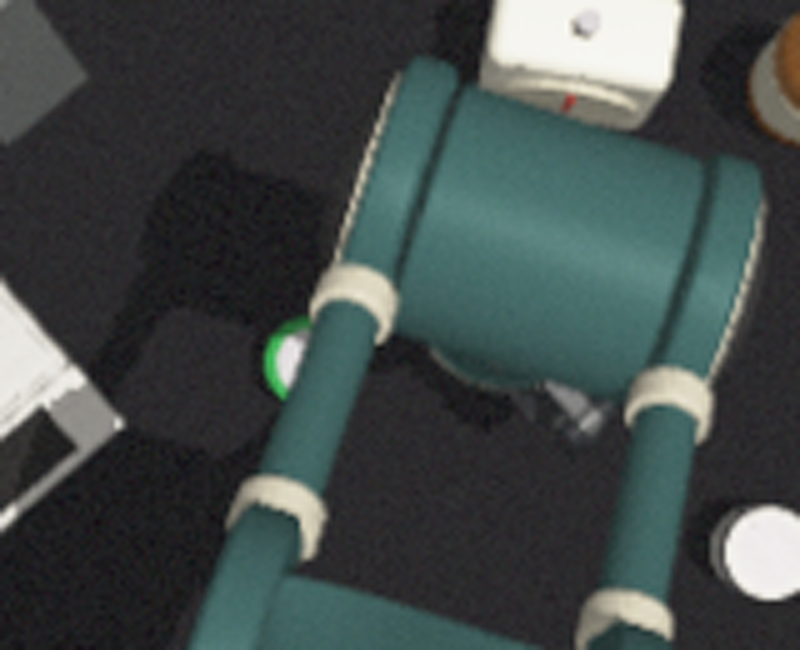

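```bash
python3 -m creep '[{"slide":[-0.1,0,0.6],"angular":[0,0,0]},{"slide":[0,0,0.8],"angular":[0,0,0]},{"slide":[0,0,0.5],"angular":[0,0,0]},{"slide":[0,0,0.1],"angular":[0,0,0]},{"slide":[0,0,0],"angular":[0,0,0]}]' >/dev/null; python3 h.py
python3 -m creep '[{"slide":[0,0,0],"angular":[0,0,0]},{"slide":[0,0,0],"angular":[0,0,0]},{"slide":[0,0,0],"angular":[0,0,0]},{"slide":[0,0,0],"angular":[0,0,0]},{"slide":[0,0,0],"angular":[0,0,0]}]' 1 40 >/dev/null;  python3 h.py
python3 -m creep '[{"slide":[0,0,0],"angular":[0,0,0]},{"slide":[0,0,-0.3],"angular":[0,0,0]},{"slide":[0,0,-0.6],"angular":[0,0,0]},{"slide":[0,0,-1],"angular":[0,0,0]},{"slide":[0,0,-1],"angular":[0,0,0]}]' >/dev/null;  python3 h.py
```

```text
t28.95 w1.00 graspL [-220.8 -295.5   34.2] tipL [-220.8 -295.5   16.2]
 RL x [0.004 1.    0.003] y [ 1.    -0.004  0.003] z [ 0.003  0.003 -1.   ] F_L [ 0.7  0.1 -0.1] q [-0.29  0.33  1.96  0.01  0.86 -1.02]
t29.37 w0.53 graspL [-220.1 -296.9   35.8] tipL [-220.  -296.9   17.8]
 RL x [0.004 1.    0.   ] y [ 1.    -0.004  0.004] z [ 0.004  0.    -1.   ] F_L [-0.9  1.   5. ] q [-0.29  0.33  1.96  0.01  0.86 -1.02]
t29.78 w0.52 graspL [-222.  -294.4  106. ] tipL [-222.  -294.3   88. ]
 RL x [0.004 1.    0.006] y [ 1.    -0.004  0.001] z [ 0.001  0.006 -1.   ] F_L [-0.   0.7 -1.2] q [-0.29  0.24  1.92  0.    0.99 -1.02]
```

```bash
python3 -m creep '[{"slide":[0,0,-1],"angular":[0,0,0]},{"slide":[0,0,-0.5],"angular":[0,0,0]},{"slide":[0.96,0.57,0],"angular":[0,0,0]},{"slide":[0.96,0.57,0],"angular":[0,0,0]},{"slide":[0.96,0.57,0],"angular":[0,0,0]}]' >/dev/null
python3 -m creep '[{"slide":[0.96,0.57,0],"angular":[0,0,0]},{"slide":[0.96,0.57,0],"angular":[0,0,0]},{"slide":[0.96,0.57,0],"angular":[0,0,0]},{"slide":[0.96,0.57,0],"angular":[0,0,0]},{"slide":[0.96,0.57,0],"angular":[0,0,0]}]' >/dev/null
python3 -m creep '[{"slide":[0.96,0.57,0],"angular":[0,0,0]},{"slide":[0.96,0.57,0],"angular":[0,0,0]},{"slide":[0.96,0.57,0],"angular":[0,0,0]},{"slide":[0.96,0.57,0],"angular":[0,0,0]},{"slide":[0,0,0],"angular":[0,0,0]}]' >/dev/null
python3 -m creep '[{"slide":[0,0,0],"angular":[0,0,0]}]' >/dev/null; python3 h.py
```

```text
t31.12 w0.52 graspL [-48.9  -7.5 144.8] tipL [-48.9  -7.4 126.8]
 RL x [0.001 1.    0.003] y [ 1.    -0.001  0.002] z [ 0.002  0.003 -1.   ] F_L [ 0.1 -0.4 -2.4] q [ 0.31  0.1   2.    0.    1.04 -0.43]
```

```bash
python3 -m creep '[{"slide":[0.2,0,0.8],"angular":[0,0,0]},{"slide":[0,0,0.8],"angular":[0,0,0]},{"slide":[0,0,0.8],"angular":[0,0,0]},{"slide":[0,0,0.4],"angular":[0,0,0]},{"slide":[0,0,0],"angular":[0,0,0]}]' >/dev/null
python3 -m creep '[{"slide":[0,0,0],"angular":[0,0,0]}]' >/dev/null; python3 h.py
python3 -c "
from h import *
snap('scene','s20.png',(330,80,450,200),5)"
```

```text
t31.62 w0.52 graspL [-49.5  -4.2  74.9] tipL [-49.5  -4.1  56.9]
 RL x [0.005 1.    0.003] y [ 1.    -0.005  0.001] z [ 0.001  0.003 -1.   ] F_L [-0.4 -0.2 -1.4] q [ 0.31  0.19  2.05  0.    0.91 -0.42]
```

View pics/s20.png

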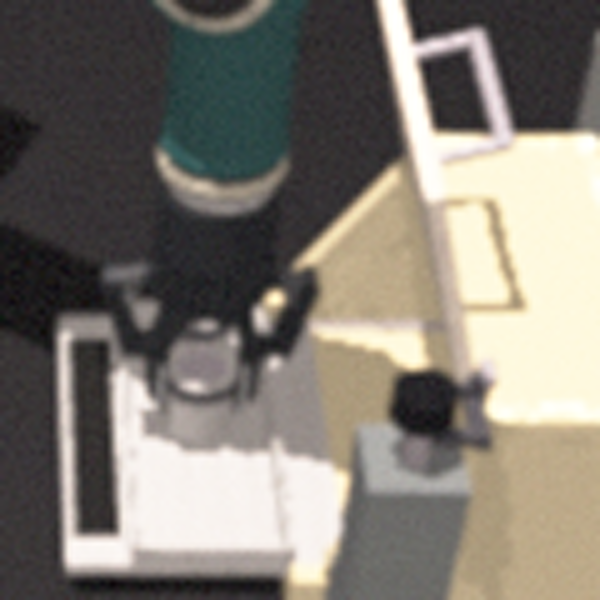

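```bash
python3 -m creep '[{"slide":[0,0,0.2],"angular":[0,0,0]},{"slide":[0,0,0.15],"angular":[0,0,0]},{"slide":[0,0,0],"angular":[0,0,0]},{"slide":[0,0,0],"angular":[0,0,0]}]' >/dev/null; python3 h.py
python3 -m creep '[{"slide":[0,0,0.08],"angular":[0,0,0]},{"slide":[0,0,0],"angular":[0,0,0]},{"slide":[0,0,0],"angular":[0,0,0]}]' >/dev/null; python3 h.py
```

```text
t32.00 w0.53 graspL [-48.5  -3.8  67. ] tipL [-48.4  -3.7  49. ]
 RL x [0.004 1.    0.002] y [ 1.    -0.004  0.003] z [ 0.003  0.002 -1.   ] F_L [-0.   0.4 -1.5] q [ 0.31  0.2   2.05  0.    0.89 -0.42]
t32.25 w0.53 graspL [-48.5  -3.7  64.8] tipL [-48.5  -3.6  46.8]
 RL x [0.004 1.    0.002] y [ 1.    -0.004  0.003] z [ 0.003  0.002 -1.   ] F_L [ 0.7  0.4 -1.2] q [ 0.31  0.2   2.05  0.    0.88 -0.42]
```

```bash
python3 -m creep '[{"slide":[0,0,0.08],"angular":[0,0,0]},{"slide":[0,0,0],"angular":[0,0,0]},{"slide":[0,0,0],"angular":[0,0,0]}]' >/dev/null; python3 h.py
python3 -m creep '[{"slide":[0,0,0],"angular":[0,0,0]},{"slide":[0,0,0],"angular":[0,0,0]},{"slide":[0,0,0],"angular":[0,0,0]},{"slide":[0,0,-0.2],"angular":[0,0,0]},{"slide":[0,0,-0.6],"angular":[0,0,0]}]' -0.3 30 >/dev/null;  python3 h.py
python3 -m creep '[{"slide":[0,0,-1],"angular":[0,0,0]},{"slide":[0,0,-1],"angular":[0,0,0]},{"slide":[0,-0.5,-1],"angular":[0,0,0]},{"slide":[-0.8,-1,0],"angular":[0,0,0]},{"slide":[-0.8,-1,0],"angular":[0,0,0]}]' -1 30 >/dev/null
python3 -m creep '[{"slide":[-0.8,-1,0],"angular":[0,0,0]},{"slide":[-0.8,-1,0],"angular":[0,0,0]},{"slide":[-0.8,-1,0],"angular":[0,0,0]},{"slide":[-0.8,-1,0],"angular":[0,0,0]},{"slide":[-0.8,-1,0],"angular":[0,0,0]}]' >/dev/null;  python3 h.py
python3 -c "
from h import *
snap('scene','s21.png'); snap('top','t21.png')"
```

```text
t32.50 w0.53 graspL [-47.6  -3.9  63.7] tipL [-47.5  -3.8  45.7]
 RL x [0.004 1.    0.002] y [ 1.    -0.004  0.005] z [ 0.005  0.002 -1.   ] F_L [-0.1  2.1  4.9] q [ 0.31  0.2   2.05  0.    0.88 -0.42]
t32.92 w0.65 graspL [-50.8  -2.9  80.7] tipL [-50.8  -2.8  62.7]
 RL x [0.004 1.    0.004] y [ 1.    -0.004 -0.002] z [-0.002  0.004 -1.   ] F_L [-0.2 -0.3  0. ] q [ 0.31  0.18  2.05  0.    0.92 -0.42]
t33.75 w1.00 graspL [-238.3 -143.8  157.2] tipL [-238.2 -143.8  139.2]
 RL x [0.004 1.    0.002] y [ 1.    -0.004  0.003] z [ 0.003  0.002 -1.   ] F_L [ 0.7 -0.2  0.7] q [-0.14 -0.07  2.14  0.    1.06 -0.88]
```

View pics/s21.png

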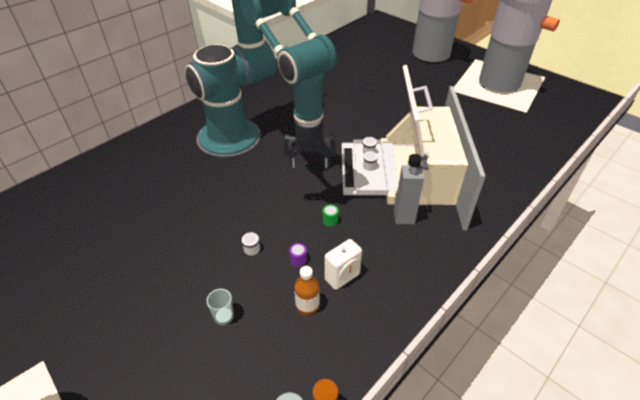

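View pics/t21.png

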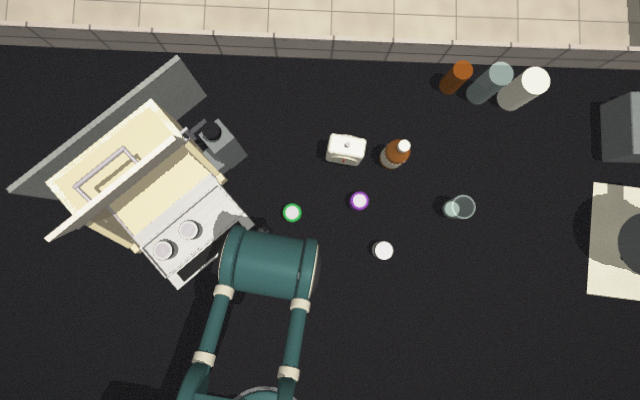

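```bash
python3 -m creep '[{"slide":[-0.92,-0.77,0],"angular":[0,0,0]},{"slide":[-0.92,-0.77,0],"angular":[0,0,0]},{"slide":[-0.92,-0.77,0],"angular":[0,0,0]},{"slide":[-0.92,-0.77,0],"angular":[0,0,0]},{"slide":[-0.92,-0.77,0],"angular":[0,0,0]}]' >/dev/null
python3 -m creep '[{"slide":[-0.92,-0.77,0],"angular":[0,0,0]},{"slide":[-0.92,-0.77,0],"angular":[0,0,0]},{"slide":[-0.92,-0.77,0],"angular":[0,0,0]},{"slide":[0,0,1],"angular":[0,0,0]},{"slide":[0,0,1],"angular":[0,0,0]}]' >/dev/null
python3 -m creep '[{"slide":[0,0,0],"angular":[0,0,0]},{"slide":[0,0,0],"angular":[0,0,0]}]' >/dev/null;python3 h.py
```

```text
t34.85 w1.00 graspL [-391.5 -324.5  104.5] tipL [-391.5 -324.4   86.5]
 RL x [0.004 1.    0.007] y [ 1.    -0.004  0.002] z [ 0.002  0.007 -1.   ] F_L [-1.5  0.1  0.8] q [-0.58  0.16  2.02  0.    0.97 -1.32]
```

```bash
python3 -m creep '[{"slide":[-0.36,-0.36,0],"angular":[0,0,0]},{"slide":[0,0,0.8],"angular":[0,0,0]},{"slide":[0,0,0],"angular":[0,0,0]},{"slide":[0,0,0],"angular":[0,0,0]}]' >/dev/null;python3 h.py
python3 -c "
from h import *
snap('scene','s22.png',(200,170,320,290),5)"
```

```text
t35.18 w1.00 graspL [-400.5 -335.4   86.7] tipL [-400.5 -335.4   68.7]
 RL x [0.004 1.    0.002] y [ 1.    -0.004  0.003] z [ 0.003  0.002 -1.   ] F_L [0.7 0.5 0.2] q [-0.6   0.19  2.02  0.    0.93 -1.34]
```

View pics/s22.png

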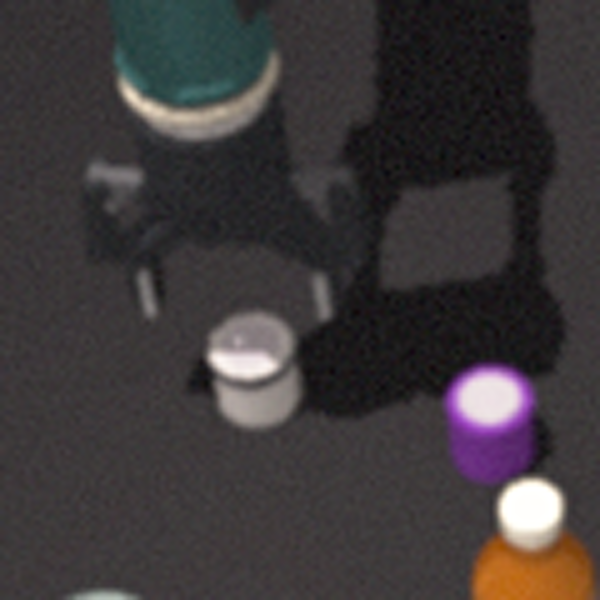

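```bash
python3 -m creep '[{"slide":[0,0.05,0.6],"angular":[0,0,0]},{"slide":[0,0,0.8],"angular":[0,0,0]},{"slide":[0,0,0.6],"angular":[0,0,0]},{"slide":[0,0,0.15],"angular":[0,0,0]},{"slide":[0,0,0],"angular":[0,0,0]}]' >/dev/null; python3 h.py
python3 -m creep '[{"slide":[0,0,0],"angular":[0,0,0]},{"slide":[0,0,0],"angular":[0,0,0]},{"slide":[0,0,0],"angular":[0,0,0]},{"slide":[0,0,0],"angular":[0,0,0]},{"slide":[0,0,0],"angular":[0,0,0]}]' 1 40 >/dev/null;  python3 h.py
python3 -m creep '[{"slide":[0,0,0],"angular":[0,0,0]},{"slide":[0,0,-0.3],"angular":[0,0,0]},{"slide":[0,0,-0.6],"angular":[0,0,0]},{"slide":[0,0,-1],"angular":[0,0,0]},{"slide":[0,0,-1],"angular":[0,0,0]}]' >/dev/null;  python3 h.py
```

```text
t35.65 w1.01 graspL [-399.1 -334.6   32. ] tipL [-399.1 -334.6   14. ]
 RL x [0.004 1.    0.004] y [ 1.    -0.004  0.003] z [ 0.003  0.004 -1.   ] F_L [ 0.   0.2 -0.3] q [-0.6   0.27  2.05  0.    0.83 -1.34]
t36.07 w0.53 graspL [-398.8 -336.5   33.8] tipL [-398.7 -336.5   15.8]
 RL x [ 0.004  1.    -0.001] y [ 1.    -0.004  0.004] z [ 0.004 -0.001 -1.   ] F_L [0.  0.4 5.9] q [-0.6   0.27  2.05  0.    0.83 -1.34]
t36.48 w0.53 graspL [-399.7 -333.7  104.4] tipL [-399.7 -333.6   86.4]
 RL x [0.004 1.    0.006] y [ 1.    -0.004  0.002] z [ 0.002  0.006 -1.   ] F_L [ 0.2 -1.2 -0.8] q [-0.6   0.17  2.01  0.    0.97 -1.34]
```

```bash
python3 -m creep '[{"slide":[0,0,-1],"angular":[0,0,0]},{"slide":[0,0,-0.6],"angular":[0,0,0]},{"slide":[0.68,0.93,0],"angular":[0,0,0]},{"slide":[0.68,0.93,0],"angular":[0,0,0]},{"slide":[0.68,0.93,0],"angular":[0,0,0]}]' >/dev/null
python3 -m creep '[{"slide":[0.68,0.93,0],"angular":[0,0,0]},{"slide":[0.68,0.93,0],"angular":[0,0,0]},{"slide":[0.68,0.93,0],"angular":[0,0,0]},{"slide":[0.68,0.93,0],"angular":[0,0,0]},{"slide":[0.68,0.93,0],"angular":[0,0,0]}]' >/dev/null
python3 -m creep '[{"slide":[0.68,0.93,0],"angular":[0,0,0]},{"slide":[0.68,0.93,0],"angular":[0,0,0]},{"slide":[0.68,0.93,0],"angular":[0,0,0]},{"slide":[0.68,0.93,0],"angular":[0,0,0]},{"slide":[0.68,0.93,0],"angular":[0,0,0]}]' >/dev/null
python3 -m creep '[{"slide":[0.68,0.93,0],"angular":[0,0,0]},{"slide":[0.68,0.93,0],"angular":[0,0,0]},{"slide":[0,0,0],"angular":[0,0,0]},{"slide":[0,0,0],"angular":[0,0,0]}]' >/dev/null; python3 h.py
```

```text
t38.07 w0.53 graspL [-49.  -80.7 146.3] tipL [-49.  -80.7 128.3]
 RL x [0.001 1.    0.002] y [ 1.    -0.001  0.002] z [ 0.002  0.002 -1.   ] F_L [-0.6  0.5 -0.5] q [ 0.19  0.16  1.93  0.    1.05 -0.55]
```

```bash
python3 -m creep '[{"slide":[0.08,0.04,0.8],"angular":[0,0,0]},{"slide":[0,0,0.8],"angular":[0,0,0]},{"slide":[0,0,0.8],"angular":[0,0,0]},{"slide":[0,0,0.6],"angular":[0,0,0]},{"slide":[0,0,0],"angular":[0,0,0]}]' >/dev/null
python3 -m creep '[{"slide":[0,0,0],"angular":[0,0,0]},{"slide":[0,0,0],"angular":[0,0,0]}]' >/dev/null; python3 h.py
```

```text
t38.65 w0.53 graspL [-48.5 -80.6  72.2] tipL [-48.4 -80.5  54.2]
 RL x [0.005 1.    0.002] y [ 1.    -0.005  0.004] z [ 0.004  0.002 -1.   ] F_L [-0.  -0.6 -0.2] q [ 0.19  0.25  1.98  0.    0.91 -0.54]
```

```bash
python3 -m creep '[{"slide":[0.08,0,0.2],"angular":[0,0,0]},{"slide":[0,0,0.12],"angular":[0,0,0]},{"slide":[0,0,0],"angular":[0,0,0]},{"slide":[0,0,0],"angular":[0,0,0]}]' >/dev/null; python3 h.py
python3 -m creep '[{"slide":[0,0,0.08],"angular":[0,0,0]},{"slide":[0,0,0],"angular":[0,0,0]},{"slide":[0,0,0],"angular":[0,0,0]}]' >/dev/null; python3 h.py
```

```text
t38.98 w0.53 graspL [-48.3 -77.7  63.6] tipL [-48.3 -77.7  45.6]
 RL x [0.004 1.    0.002] y [ 1.    -0.004  0.003] z [ 0.003  0.002 -1.   ] F_L [-0.4 -0.2 -0.3] q [ 0.19  0.26  1.99  0.    0.9  -0.54]
t39.23 w0.52 graspL [-47.8 -77.9  61.8] tipL [-47.7 -77.9  43.8]
 RL x [0.004 1.    0.002] y [ 1.    -0.004  0.004] z [ 0.004  0.002 -1.   ] F_L [0.6 0.6 0.1] q [ 0.19  0.26  1.99  0.    0.89 -0.54]
```

```bash
python3 -m creep '[{"slide":[0,0,0],"angular":[0,0,0]},{"slide":[0,0,0],"angular":[0,0,0]},{"slide":[0,0,0],"angular":[0,0,0]},{"slide":[0,0,-0.2],"angular":[0,0,0]},{"slide":[0,0,-0.6],"angular":[0,0,0]}]' -0.3 30 >/dev/null;  python3 h.py
python3 -m creep '[{"slide":[0,0,-1],"angular":[0,0,0]},{"slide":[0,0,-1],"angular":[0,0,0]},{"slide":[0,0,-1],"angular":[0,0,0]},{"slide":[0.6,-1,0],"angular":[0,0,0]},{"slide":[0.6,-1,0],"angular":[0,0,0]}]' 1 30 >/dev/null
python3 -m creep '[{"slide":[0.6,-1,0],"angular":[0,0,0]},{"slide":[0.6,-1,0],"angular":[0,0,0]},{"slide":[0.6,-1,0],"angular":[0,0,0]},{"slide":[0,-1,0],"angular":[0,0,0]},{"slide":[0,0,0],"angular":[0,0,0]}]' >/dev/null;  python3 h.py
python3 -c "
from h import *
snap('scene','s23.png',(320,60,480,220),4); snap('top','t23.png',(80,130,280,300),4)"
```

```text
t39.65 w0.65 graspL [-50.3 -76.6  79.3] tipL [-50.3 -76.5  61.3]
 RL x [0.004 1.    0.005] y [ 1.    -0.004 -0.001] z [-0.001  0.005 -1.   ] F_L [ 0.2 -0.9  0.2] q [ 0.19  0.23  1.98  0.    0.93 -0.54]
t40.48 w-0.00 graspL [-202.5   -0.5  155.2] tipL [-202.5   -0.5  137.2]
 RL x [0.004 1.    0.003] y [ 1.    -0.004 -0.   ] z [-0.     0.003 -1.   ] F_L [ 0.   0.1 -0.1] q [ 0.16 -0.19  2.26  0.    1.08 -0.57]
```

View pics/s23.png

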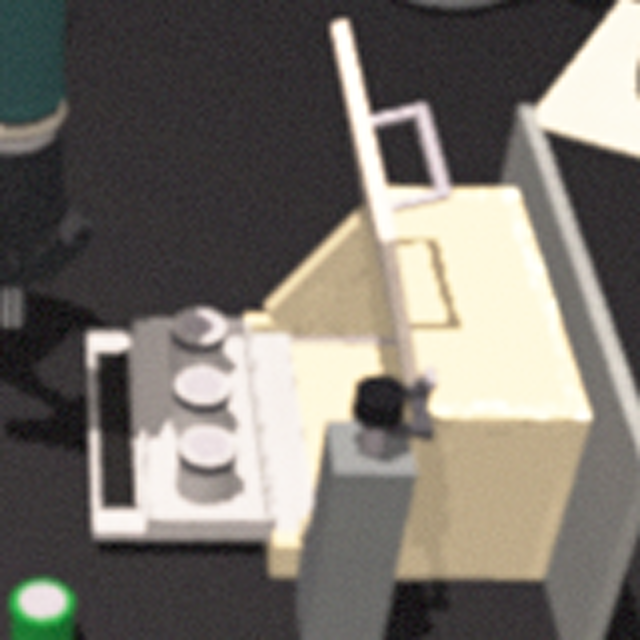

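View pics/t23.png

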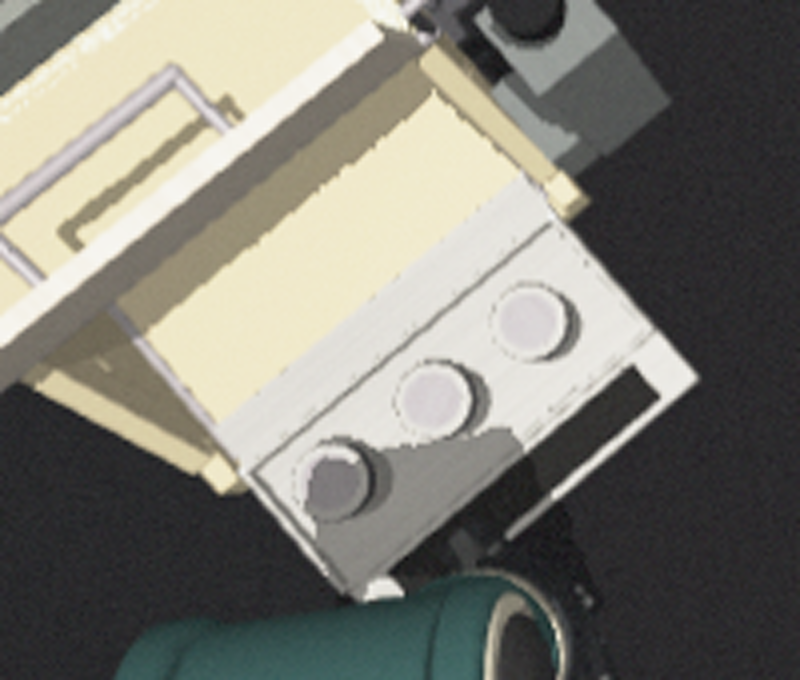

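```bash
python3 -m creep '[{"slide":[0,0.2,0.3],"angular":[-1,0,0]},{"slide":[0,0.2,0.3],"angular":[-1,0,0]},{"slide":[0,0.2,0.3],"angular":[-1,0,0]},{"slide":[0,0.2,0.3],"angular":[-1,0,0]},{"slide":[0,0,0],"angular":[-0.75,0,0]}]' >/dev/null
python3 -m creep '[{"slide":[0,0,0],"angular":[0,0,0]},{"slide":[0,0,0],"angular":[0,0,0]}]' >/dev/null; python3 h.py
python3 -c "
from h import *
s=bot.read_state(); Rm=R.from_rotvec(s['tcp_rot']).as_matrix()
tip=W2L(s['tool_pos']+.173*Rm[:,2])[0]
c,sn=np.cos(POSE[2]),np.sin(POSE[2]); RL=np.array([[c,sn,0],[-sn,c,0],[0,0,1]])@Rm
for g in [(-118,0,60),(-118,0,40),(-118,0,32)]: print(g,(RL.T@(np.array(g)-1000*tip)/25).round(2))
"
```

```text
t41.17 w0.00 graspL [-124.5   -3.   137.3] tipL [-118.6   -3.   120.3]
 RL x [0.005 1.    0.002] y [ 0.945 -0.005  0.328] z [ 0.328  0.001 -0.945] F_L [-0.1 -0.  -0.6] q [ 0.12 -0.2   2.34  0.28  0.75 -0.8 ]
(-118, 0, 60) [ 0.11 -0.77  2.29]
(-118, 0, 40) [ 0.11 -1.03  3.04]
(-118, 0, 32) [ 0.11 -1.14  3.34]
```

```bash
python3 -m creep '[{"slide":[0.11,-0.3,0.8],"angular":[0,0,0]},{"slide":[0,-0.3,0.8],"angular":[0,0,0]},{"slide":[0,-0.3,0.8],"angular":[0,0,0]},{"slide":[0,-0.2,0.6],"angular":[0,0,0]},{"slide":[0,0,0],"angular":[0,0,0]}]' >/dev/null; python3 -m creep '[{"slide":[0,0,0],"angular":[0,0,0]}]' >/dev/null; python3 h.py
python3 -m creep '[{"slide":[0,-0.04,0.12],"angular":[0,0,0]},{"slide":[0,0,0],"angular":[0,0,0]}]' >/dev/null;  python3 h.py
```

```text
t41.67 w0.00 graspL [-126.2    0.6   56.7] tipL [-120.4    0.7   39.7]
 RL x [0.004 1.    0.004] y [ 0.945 -0.005  0.326] z [ 0.326  0.002 -0.945] F_L [ 0.7 -0.6 -0.9] q [ 0.12 -0.07  2.41  0.37  0.56 -0.9 ]
t41.83 w0.00 graspL [-125.    -0.3   55.2] tipL [-119.    -0.3   38.2]
 RL x [0.004 1.    0.001] y [ 0.944 -0.004  0.33 ] z [ 0.33  -0.    -0.944] F_L [-1.  -0.4  0.1] q [ 0.12 -0.06  2.41  0.37  0.55 -0.9 ]
```

```bash
python3 -m creep '[{"slide":[0,-0.06,0.18],"angular":[0,0,0]},{"slide":[0,0,0],"angular":[0,0,0]}]' >/dev/null;  python3 h.py
python3 -m creep '[{"slide":[0,-0.03,0.1],"angular":[0,0,0]},{"slide":[0,0,0],"angular":[0,0,0]}]' >/dev/null;  python3 h.py
```

```text
t42.00 w0.00 graspL [-125.7    0.2   49.6] tipL [-119.8    0.2   32.6]
 RL x [0.004 1.    0.002] y [ 0.944 -0.005  0.329] z [ 0.329  0.    -0.944] F_L [ 0.8 -0.2 -0.4] q [ 0.12 -0.05  2.41  0.38  0.54 -0.91]
t42.17 w-0.00 graspL [-125.3    0.    47.3] tipL [-119.4    0.    30.3]
 RL x [0.005 1.    0.002] y [ 0.944 -0.005  0.33 ] z [ 0.33   0.    -0.944] F_L [-0.5  1.   2.6] q [ 0.12 -0.05  2.41  0.39  0.53 -0.92]
```

```bash
python3 -m creep '[{"slide":[0,-0.05,0.13],"angular":[0,0,0]},{"slide":[0,0,0],"angular":[0,0,0]}]' >/dev/null;  python3 h.py
python3 -m creep '[{"slide":[0,0.1,0.04],"angular":[0,0,0]},{"slide":[0,0.18,0.065],"angular":[0,0,0]},{"slide":[0,0.22,0.08],"angular":[0,0,0]},{"slide":[0,0.22,0.08],"angular":[0,0,0]},{"slide":[0,0.22,0.08],"angular":[0,0,0]}]' >/dev/null;  python3 h.py
python3 -c "
from h import *
snap('scene','s24.png',(320,60,480,220),4)"
```

```text
t42.33 w-0.00 graspL [-122.5   -0.3   46.8] tipL [-116.4   -0.3   29.8]
 RL x [0.006 1.    0.002] y [ 0.942 -0.006  0.335] z [ 0.335  0.    -0.942] F_L [ 0.4  9.2 18.4] q [ 0.12 -0.04  2.41  0.4   0.52 -0.93]
t42.75 w-0.00 graspL [-97.3  -0.1  46.7] tipL [-91.3  -0.1  29.7]
 RL x [0.005 1.    0.002] y [ 0.942 -0.005  0.335] z [ 0.335  0.    -0.942] F_L [-1.  10.  21.7] q [ 0.16  0.    2.37  0.38  0.51 -0.88]
```

View pics/s24.png

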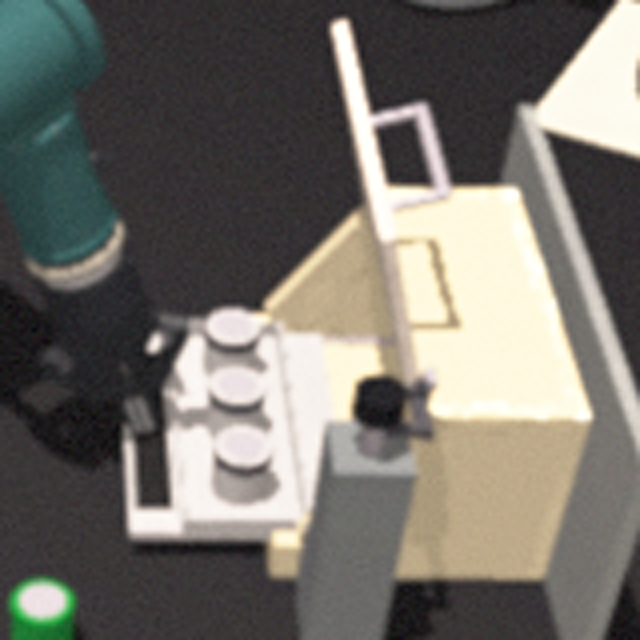

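```bash
python3 -m creep '[{"slide":[0,0.24,0.07],"angular":[0,0,0]},{"slide":[0,0.24,0.07],"angular":[0,0,0]},{"slide":[0,0.24,0.08],"angular":[0,0,0]},{"slide":[0,0.24,0.085],"angular":[0,0,0]},{"slide":[0,0.24,0.085],"angular":[0,0,0]}]' >/dev/null;  python3 h.py
python3 -m creep '[{"slide":[0,0.24,0.08],"angular":[0,0,0]},{"slide":[0,0.24,0.08],"angular":[0,0,0]},{"slide":[0,0.24,0.08],"angular":[0,0,0]},{"slide":[0,0.24,0.085],"angular":[0,0,0]},{"slide":[0,0.24,0.085],"angular":[0,0,0]}]' >/dev/null;  python3 h.py
python3 -m creep '[{"slide":[0,0.24,0.08],"angular":[0,0,0]},{"slide":[0,0.24,0.08],"angular":[0,0,0]},{"slide":[0,0.24,0.08],"angular":[0,0,0]},{"slide":[0,0.24,0.085],"angular":[0,0,0]},{"slide":[0,0.24,0.085],"angular":[0,0,0]}]' >/dev/null;  python3 h.py
```

```text
t43.22 w-0.00 graspL [-66.2  -0.2  46.8] tipL [-60.1  -0.2  29.9]
 RL x [0.005 1.    0.002] y [ 0.943 -0.005  0.334] z [ 0.334 -0.    -0.943] F_L [-0.9  7.2 17.9] q [ 0.2   0.05  2.31  0.36  0.51 -0.82]
t43.63 w0.00 graspL [-34.6  -0.   46.9] tipL [-28.6  -0.   29.9]
 RL x [0.005 1.    0.002] y [ 0.943 -0.005  0.334] z [ 0.334  0.    -0.943] F_L [-1.2  7.2 16.1] q [ 0.23  0.11  2.26  0.34  0.5  -0.77]
t44.05 w0.00 graspL [-3.2  0.1 46.9] tipL [ 2.8  0.1 29.9]
 RL x [0.005 1.    0.002] y [ 0.943 -0.005  0.333] z [ 0.333  0.001 -0.943] F_L [-1.3  7.  15.4] q [ 0.27  0.16  2.2   0.32  0.5  -0.72]
```

```bash
python3 -m creep '[{"slide":[0,0.24,0.08],"angular":[0,0,0]},{"slide":[0,0.24,0.08],"angular":[0,0,0]},{"slide":[0,0.24,0.085],"angular":[0,0,0]},{"slide":[0,0.2,0.07],"angular":[0,0,0]},{"slide":[0,0.12,0.04],"angular":[0,0,0]}]' >/dev/null;  python3 h.py
python3 -m creep '[{"slide":[0,0.08,0.03],"angular":[0,0,0]},{"slide":[0,0.08,0.03],"angular":[0,0,0]},{"slide":[0,0,0],"angular":[0,0,0]}]' >/dev/null;  python3 h.py
python3 -m creep '[{"slide":[0,0.08,0.03],"angular":[0,0,0]},{"slide":[0,0.08,0.03],"angular":[0,0,0]},{"slide":[0,0,0],"angular":[0,0,0]}]' >/dev/null;  python3 h.py
```

```text
t44.47 w-0.00 graspL [24.4  0.3 47. ] tipL [30.4  0.3 30. ]
 RL x [0.004 1.    0.003] y [ 0.943 -0.005  0.333] z [ 0.333  0.001 -0.943] F_L [-1.8  6.8 13.2] q [ 0.29  0.2   2.15  0.3   0.51 -0.68]
t44.72 w0.00 graspL [27.1  0.4 46.8] tipL [33.   0.4 29.8]
 RL x [0.003 1.    0.003] y [ 0.944 -0.004  0.33 ] z [ 0.33   0.002 -0.944] F_L [-9.4  6.7 20.8] q [ 0.29  0.2   2.14  0.3   0.51 -0.67]
t44.97 w0.00 graspL [27.7  0.5 46.5] tipL [33.5  0.6 29.5]
 RL x [0.001 1.    0.004] y [ 0.946 -0.003  0.325] z [ 0.325  0.004 -0.946] F_L [-29.9   3.9  40.2] q [ 0.3   0.21  2.13  0.29  0.52 -0.67]
```

```bash
python3 -m creep '[{"slide":[0,0.05,-0.3],"angular":[0,0,0]},{"slide":[0,0.1,-0.4],"angular":[0,0,0]},{"slide":[0,0,-0.6],"angular":[0,0,0]},{"slide":[0,0,-1],"angular":[0,0,0]},{"slide":[0,0,-1],"angular":[0,0,0]}]' >/dev/null;  python3 h.py
python3 -m creep '[{"slide":[0,0,-1],"angular":[0,0,0]},{"slide":[0,0,-1],"angular":[0,0,0]},{"slide":[0,-0.5,-1],"angular":[0,0,0]},{"slide":[0,-0.5,-1],"angular":[0,0,0]},{"slide":[0,-0.5,-1],"angular":[0,0,0]}]' >/dev/null;  python3 h.py
python3 -c "
from h import *
snap('scene','s25.png',(320,60,480,220),4);snap('top','t25.png',(50,100,280,300),3.4)"
```

```text
t45.38 w-0.00 graspL [  5.6   0.  122.8] tipL [ 11.4   0.  105.8]
 RL x [0.004 1.    0.003] y [ 0.945 -0.005  0.327] z [ 0.327  0.002 -0.945] F_L [0.7 0.2 0.9] q [ 0.28  0.06  2.13  0.24  0.67 -0.62]
t45.80 w0.00 graspL [-7.080e+01 -1.000e-01  2.298e+02] tipL [-6.490e+01 -1.000e-01  2.128e+02]
 RL x [0.004 1.    0.002] y [ 0.944 -0.004  0.329] z [ 0.329  0.001 -0.944] F_L [0.2 0.2 0.7] q [ 0.2  -0.21  2.16  0.22  0.91 -0.64]
```

View pics/s25.png

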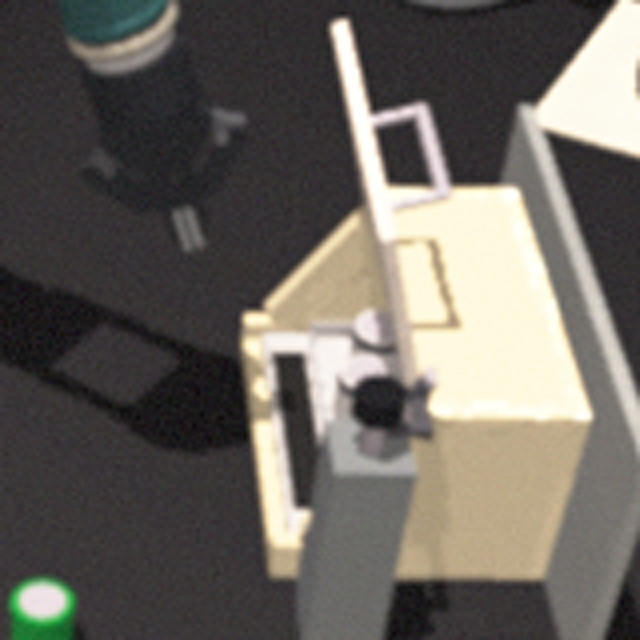

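View pics/t25.png

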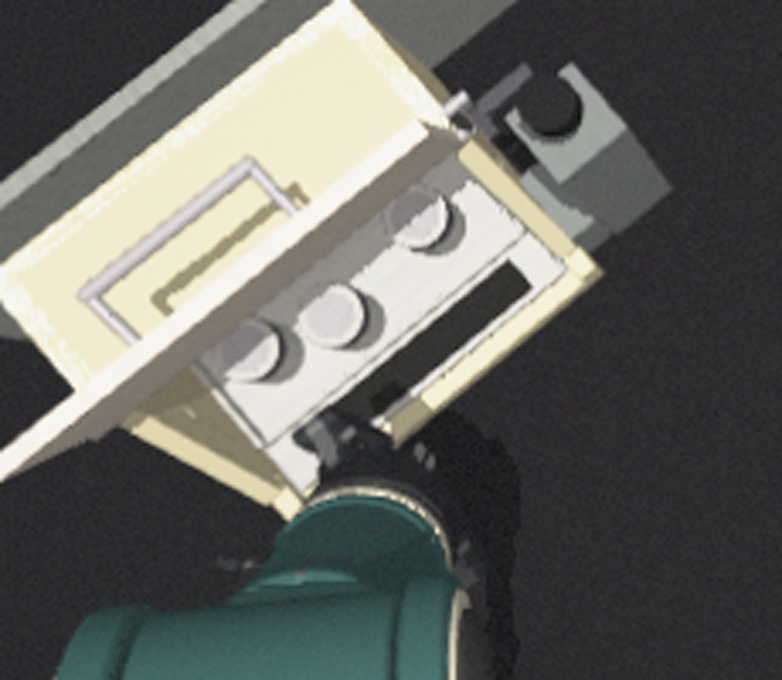

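Run:
```python
import cv2,numpy as np
a=cv2.resize(cv2.imread('pics/s10.png'),(200,200),interpolation=cv2.INTER_AREA)  # crop (340,0)
b=cv2.resize(cv2.imread('pics/s25.png'),(160,160),interpolation=cv2.INTER_AREA)  # crop (320,60)
A=a[130:200,40:62]; B=b[70:140,60:82]  # full (380..402,130..200)
def f(x):
    g=cv2.cvtColor(x,cv2.COLOR_BGR2GRAY)
    for r in range(25,56,5): 
        row=g[r].astype(float); i=np.where((row[:-1]>110)&(row[1:]<=110))[0]; j=np.where((row[:-1]<110)&(row[1:]>=110))[0]
        print(r,[round(k+(row[k]-110)/(row[k]-row[k+1]),1) for k in i],[round(k+(110-row[k])/(row[k+1]-row[k]),1) for k in j])
f(A);print();f(B)
```

```text
25 [np.float64(7.3)] [np.float64(0.5), np.float64(14.2)]
30 [np.float64(7.9)] [np.float64(1.2), np.float64(15.0)]
35 [np.float64(8.7)] [np.float64(1.9), np.float64(15.8)]
40 [np.float64(9.3)] [np.float64(2.4), np.float64(16.6)]
45 [np.float64(10.1), np.float64(20.7)] [np.float64(3.2), np.float64(17.6)]
50 [np.float64(10.8)] [np.float64(3.8)]
55 [np.float64(11.5)] [np.float64(4.4)]

25 [np.float64(9.1)] [np.float64(1.4), np.float64(16.2)]
30 [np.float64(8.7)] [np.float64(2.0), np.float64(17.0)]
35 [np.float64(10.7)] [np.float64(2.3), np.float64(17.7)]
40 [np.float64(11.3)] [np.float64(2.5), np.float64(18.9)]
45 [np.float64(12.1)] [np.float64(3.2)]
50 [np.float64(12.8)] [np.float64(3.8)]
55 [np.float64(13.5)] [np.float64(4.4)]
```

Run:
```python
from h import *
print((1000*W2L(onplane('top',[(50+562/3.4,100+271/3.4),(50+510/3.4,100+261/3.4)],.028))).round(1))
print(proj('top',L2W(POSE,[[.015,-.125,.028],[.053,-.125,.028],[.104,0.072,.074],[.104,-.004,.074],[.104,-.078,.074]])).round(1))
print(proj('scene',L2W(POSE,[[.015,-.125,.028],[.015,.125,.028]])).round(1))
p,d=snap('top'); 
cv2.imwrite('pics/t26.png',cv2.resize(p[140:260,90:240,::-1],None,fx=5,fy=5,interpolation=cv2.INTER_CUBIC))
```

```text
[[  15.5 -123.5   28. ]
 [  46.6  -98.7   28. ]]
[[215.9 179.5]
 [206.4 168.3]
 [124.  201.2]
 [149.1 181. ]
 [173.1 161.6]]
[[391.5 192.4]
 [385.1 142.5]]
```

View pics/t26.png

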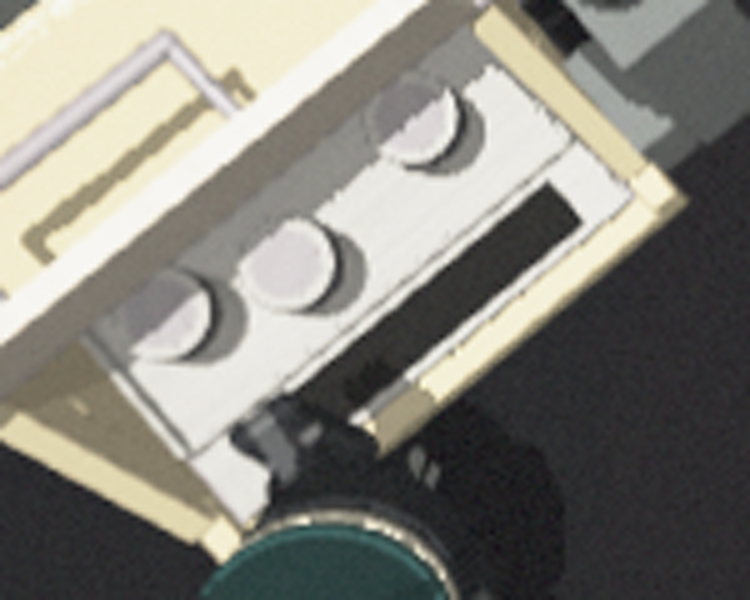

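Run:
```python
from h import *
print((1000*W2L(onplane('top',[(90+x/5,140+y/5) for x,y in [(166,312),(290,263),(416,117)]],.074))).round(1))
snap('scene','s26.png',(375,120,435,180),10)
```

```text
[[102.8  75.2  74. ]
 [ 83.4  15.6  74. ]
 [100.3 -75.3  74. ]]
```

View pics/s26.png

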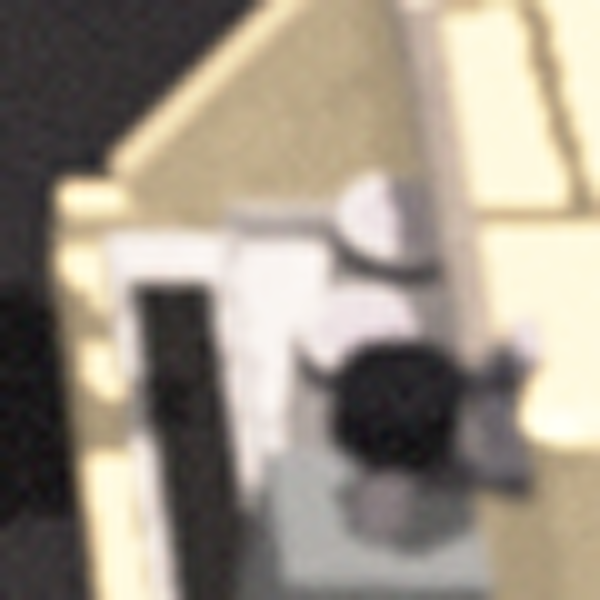

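```bash
python3 -m creep '[{"slide":[0,0,-1],"angular":[1,0,0]},{"slide":[0,0,-1],"angular":[1,0,0]},{"slide":[0,0,-1],"angular":[1,0,0]},{"slide":[0,0,-1],"angular":[1,0,0]},{"slide":[0,0,0],"angular":[0.78,0,0]}]' >/dev/null
python3 -m creep '[{"slide":[-1,0,0],"angular":[0,0,0]},{"slide":[-1,0,0],"angular":[0,0,0]},{"slide":[-1,0,0],"angular":[0,0,0]},{"slide":[-1,0,0],"angular":[0,0,0]},{"slide":[-1,0,0],"angular":[0,0,0]}]' >/dev/null
python3 -m creep '[{"slide":[-1,0,0],"angular":[0,0,0]},{"slide":[-1,0,0],"angular":[0,0,0]},{"slide":[-1,0,0],"angular":[0,0,0]},{"slide":[0,0,0],"angular":[0,0,0]},{"slide":[0,0,0],"angular":[0,0,0]}]' >/dev/null;  python3 h.py
```

```text
t47.25 w-0.00 graspL [-144.3 -200.8  314.2] tipL [-144.3 -200.7  296.2]
 RL x [0.006 1.    0.005] y [ 1.    -0.006 -0.001] z [-0.001  0.005 -1.   ] F_L [-0.4  0.6  0.7] q [-0.08  0.03  1.75  0.    1.36 -0.81]
```

```bash
python3 -m creep '[{"slide":[0,1,0],"angular":[0,0,0]},{"slide":[0,1,0],"angular":[0,0,0]},{"slide":[0,1,0],"angular":[0,0,0]},{"slide":[0,1,0],"angular":[0,0,0]},{"slide":[0,1,0],"angular":[0,0,0]}]' >/dev/null
python3 -m creep '[{"slide":[0,1,0],"angular":[0,0,0]},{"slide":[0,1,0],"angular":[0,0,0]},{"slide":[0,0.5,0],"angular":[0,0,0]},{"slide":[0,0,0.7],"angular":[0,0,0]},{"slide":[0,0,0.6],"angular":[0,0,0]}]' >/dev/null
python3 -m creep '[{"slide":[0,0,0],"angular":[0,0,0]},{"slide":[0,0,0],"angular":[0,0,0]}]' >/dev/null;  python3 h.py
python3 -c "
from h import *
snap('scene','s27.png',(350,40,490,180),4.2)"
```

```text
t48.25 w-0.00 graspL [  42.7 -199.   281.9] tipL [  42.7 -198.9  263.9]
 RL x [0.003 1.    0.005] y [ 1.    -0.003 -0.003] z [-0.003  0.005 -1.   ] F_L [0.5 1.1 0.7] q [ 0.11  0.32  1.47  0.    1.35 -0.62]
```

View pics/s27.png

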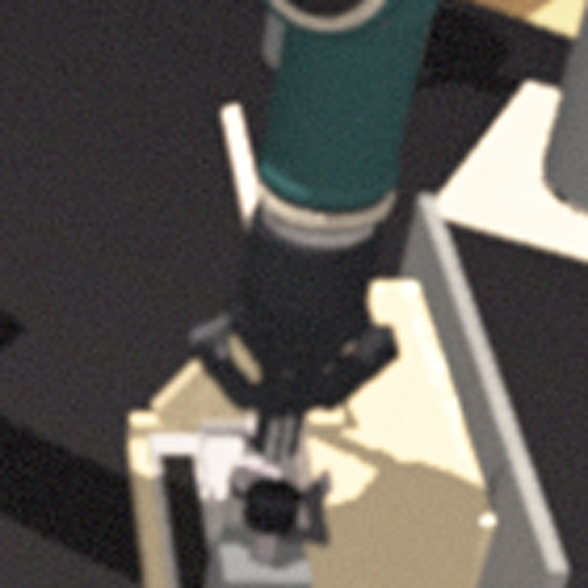

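```bash
python3 -m creep '[{"slide":[-0.1,0.1,0.5],"angular":[0,0,0]},{"slide":[0,0,0.4],"angular":[0,0,0]},{"slide":[0,0,0],"angular":[0,0,0]},{"slide":[0,0,0],"angular":[0,0,0]}]' >/dev/null;  python3 h.py
python3 -m creep '[{"slide":[0,0,0.15],"angular":[0,0,0]},{"slide":[0,0,0.15],"angular":[0,0,0]},{"slide":[0,0,0],"angular":[0,0,0]}]' >/dev/null;  python3 h.py
```

```text
t48.63 w-0.00 graspL [  44.9 -203.   260.4] tipL [  44.9 -202.9  242.4]
 RL x [0.005 1.    0.004] y [ 1.    -0.005 -0.001] z [-0.001  0.004 -1.   ] F_L [ 1.7 -0.7  0.7] q [ 0.11  0.34  1.49  0.    1.32 -0.62]
t48.88 w0.00 graspL [  45.3 -203.2  253.6] tipL [  45.3 -203.2  235.6]
 RL x [0.004 1.    0.003] y [ 1.    -0.004  0.   ] z [ 0.     0.003 -1.   ] F_L [-0.9  0.3 -0.6] q [ 0.11  0.34  1.5   0.    1.3  -0.62]
```

Now press the button fully and hold.

```bash
python3 -m creep '[{"slide":[0,0,0.2],"angular":[0,0,0]},{"slide":[0,0,0.2],"angular":[0,0,0]},{"slide":[0,0,0.1],"angular":[0,0,0]},{"slide":[0,0,0],"angular":[0,0,0]}]' >/dev/null;  python3 h.py
python3 -m creep '[{"slide":[0,0,0.1],"angular":[0,0,0]},{"slide":[0,0,0],"angular":[0,0,0]},{"slide":[0,0,0],"angular":[0,0,0]},{"slide":[0,0,0],"angular":[0,0,0]},{"slide":[0,0,0],"angular":[0,0,0]}]' >/dev/null;  python3 h.py
python3 -c "
from h import *
snap('scene','s28.png',(350,40,490,180),4.2)"
```

```text
t49.22 w-0.00 graspL [  45.7 -203.5  242. ] tipL [  45.8 -203.5  224. ]
 RL x [0.004 1.    0.002] y [ 1.    -0.004  0.002] z [ 0.002  0.002 -1.   ] F_L [-1.2  0.2  5.6] q [ 0.11  0.35  1.51  0.    1.28 -0.62]
t49.63 w0.00 graspL [  45.8 -203.6  241.5] tipL [  45.8 -203.5  223.5]
 RL x [0.004 1.    0.001] y [ 1.    -0.004  0.002] z [ 0.002  0.001 -1.   ] F_L [-2.4  0.1  7.9] q [ 0.11  0.35  1.51  0.    1.28 -0.62]
```

View pics/s28.png

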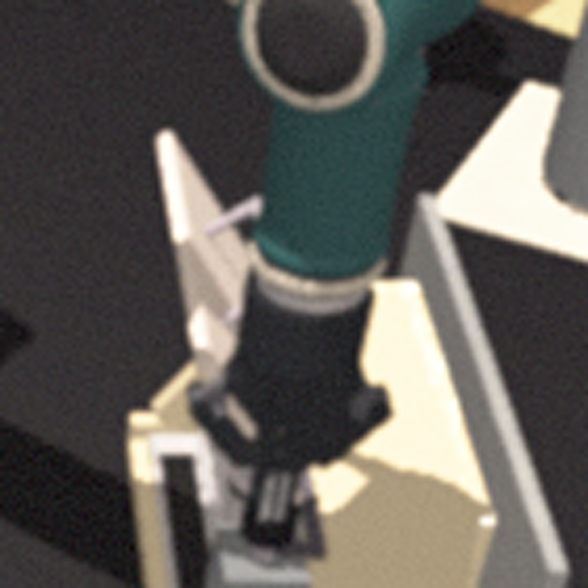

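```bash
python3 -m creep '[{"slide":[0,0,0],"angular":[0,0,0]},{"slide":[0,0,0],"angular":[0,0,0]},{"slide":[0,0,0],"angular":[0,0,0]},{"slide":[0,0,0],"angular":[0,0,0]},{"slide":[0,0,0],"angular":[0,0,0]}]' >/dev/null;
python3 -m creep '[{"slide":[0,0,0],"angular":[0,0,0]},{"slide":[0,0,0],"angular":[0,0,0]},{"slide":[0,0,0],"angular":[0,0,0]},{"slide":[0,0,0],"angular":[0,0,0]},{"slide":[0,0,0],"angular":[0,0,0]}]' >/dev/null;
python3 -m creep '[{"slide":[0,0,0],"angular":[0,0,0]},{"slide":[0,0,0],"angular":[0,0,0]},{"slide":[0,0,0],"angular":[0,0,0]},{"slide":[0,0,0],"angular":[0,0,0]},{"slide":[0,0,0],"angular":[0,0,0]}]' >/dev/null;  python3 h.py
python3 -c "
from h import *
snap('scene','s29.png',(350,40,490,180),4.2)"
```

```text
t50.93 w0.00 graspL [  45.8 -203.5  241.4] tipL [  45.8 -203.5  223.4]
 RL x [0.004 1.    0.001] y [ 1.    -0.004  0.002] z [ 0.002  0.001 -1.   ] F_L [-2.9  1.7  8.1] q [ 0.11  0.35  1.51  0.    1.28 -0.62]
```

View pics/s29.png

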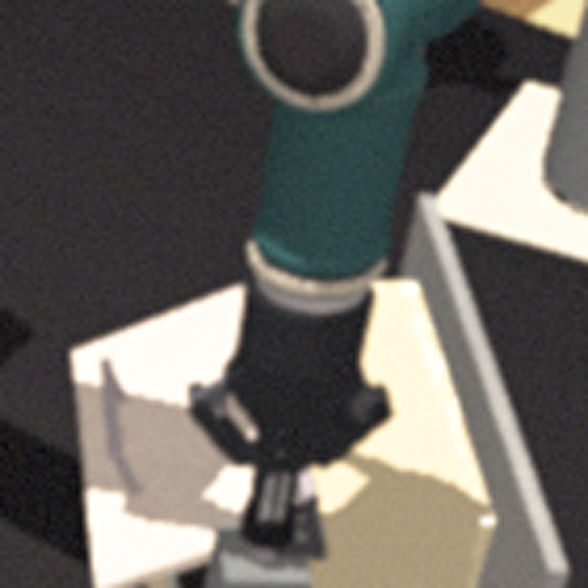

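```bash
python3 -m creep '[{"slide":[0,0,-0.5],"angular":[0,0,0]},{"slide":[0,0,-0.8],"angular":[0,0,0]},{"slide":[0,0,-1],"angular":[0,0,0]},{"slide":[0,0,-1],"angular":[0,0,0]},{"slide":[-0.8,0,-0.6],"angular":[0,0,0]}]' >/dev/null;
python3 -m creep '[{"slide":[-1,-0.6,0],"angular":[0,0,0]},{"slide":[-1,-0.6,0],"angular":[0,0,0]},{"slide":[-1,-0.6,0],"angular":[0,0,0]},{"slide":[-1,-0.6,0],"angular":[0,0,0]},{"slide":[-1,-0.6,0],"angular":[0,0,0]}]' >/dev/null;
for i in 1 2 3 4 5 6; do python3 -m creep '[{"slide":[0,0,0],"angular":[0,0,0]},{"slide":[0,0,0],"angular":[0,0,0]},{"slide":[0,0,0],"angular":[0,0,0]},{"slide":[0,0,0],"angular":[0,0,0]},{"slide":[0,0,0],"angular":[0,0,0]}]' >/dev/null; done;  python3 h.py
python3 -c "
from h import *
snap('scene','s30.png');snap('top','t30.png')"
```

```text
t54.32 w-0.00 graspL [ -30.2 -348.2  336.4] tipL [ -30.1 -348.2  318.4]
 RL x [0.004 1.    0.002] y [ 1.    -0.004  0.001] z [ 0.001  0.002 -1.   ] F_L [0.8 0.  0.3] q [-0.1   0.38  1.3   0.    1.47 -0.83]
```

View pics/s30.png

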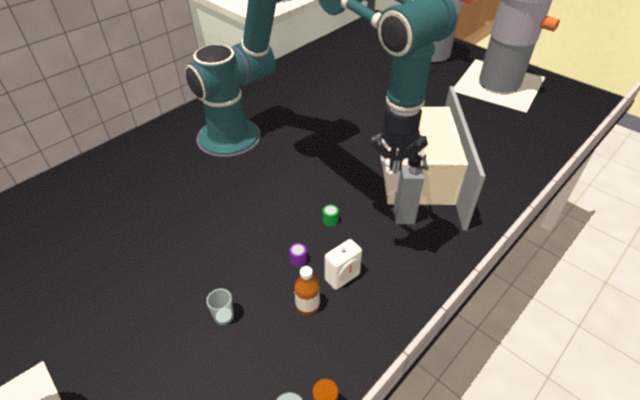

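View pics/t30.png

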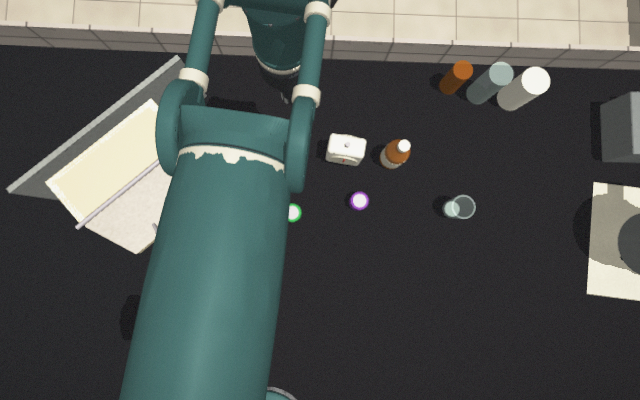

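```bash
python3 -m creep '[{"slide":[-0.5,-1,0],"angular":[0,0,0]},{"slide":[-0.5,-1,0],"angular":[0,0,0]},{"slide":[-0.5,-1,0],"angular":[0,0,0]},{"slide":[-0.5,-1,0],"angular":[0,0,0]},{"slide":[-0.5,-1,0],"angular":[0,0,0]}]' >/dev/null;
python3 -m creep '[{"slide":[-0.5,-1,0],"angular":[0,0,0]},{"slide":[-0.5,-1,0],"angular":[0,0,0]},{"slide":[-0.5,-1,0],"angular":[0,0,0]},{"slide":[-0.5,-1,0],"angular":[0,0,0]},{"slide":[-0.5,-1,0],"angular":[0,0,0]}]' >/dev/null;
python3 -m creep '[{"slide":[-0.5,-1,0],"angular":[0,0,0]},{"slide":[-0.5,-1,0],"angular":[0,0,0]},{"slide":[-0.5,-1,0],"angular":[0,0,0]},{"slide":[0,0,0],"angular":[0,0,0]},{"slide":[0,0,0],"angular":[0,0,0]}]' >/dev/null; python3 h.py
python3 - <<'E'
from h import *
p,d=snap('scene','s31.png',(340,60,500,220),4); q,e=snap('top','t31.png')
a=cv2.imread('pics/scene0.png')[:,:,::-1]; b=cv2.imread('pics/top0.png')[:,:,::-1]
cv2.imwrite('pics/s0c.png',cv2.resize(a[60:220,340:500,::-1],None,fx=4,fy=4,interpolation=cv2.INTER_CUBIC))
# door plane points: compare depths with start
e0=np.load('top0.npy'); d0=np.load('scene0.npy')
m=np.zeros((400,640),bool); m[170:235,110:200]=True
C0=cloud('top',e0); C=cloud('top',e)
for u,v in [(150,195),(140,240),(180,205),(210,175),(130,220),(160,225)]: print((u,v),(1000*C0[v,u]).round(0),(1000*C[v,u]).round(0))
E
```

```text
t55.67 w0.00 graspL [-357.5 -509.8  335.6] tipL [-357.4 -509.8  317.6]
 RL x [0.007 1.    0.003] y [ 1.    -0.007  0.001] z [ 0.001  0.003 -1.   ] F_L [0.3 0.6 0.3] q [-0.6   0.34  1.36  0.    1.45 -1.33]
(150, 195) [581. 268. 124.] [581. 267. 126.]
(140, 240) [476. 312.  58.] [476. 311.  61.]
(180, 205) [564. 219.  64.] [564. 219.  63.]
(210, 175) [640. 148.  70.] [640. 148.  71.]
(130, 220) [523. 314. 114.] [523. 315. 110.]
(160, 225) [514. 268.  53.] [514. 267.  56.]
```

View pics/s31.png

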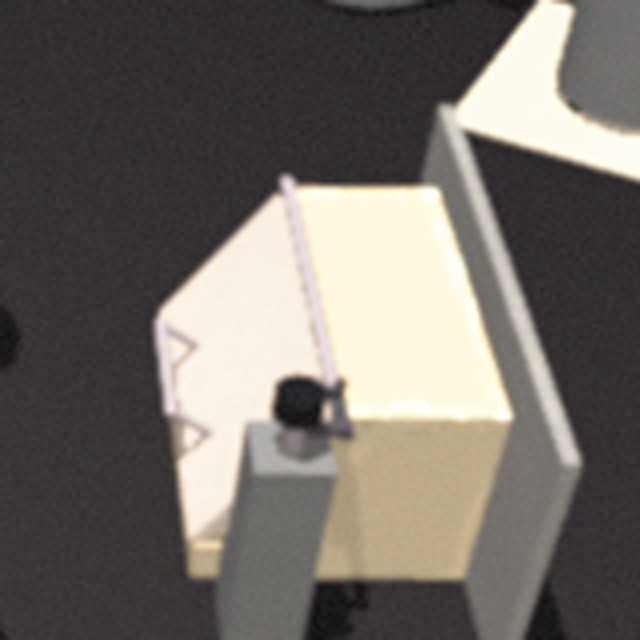

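View pics/s0c.png

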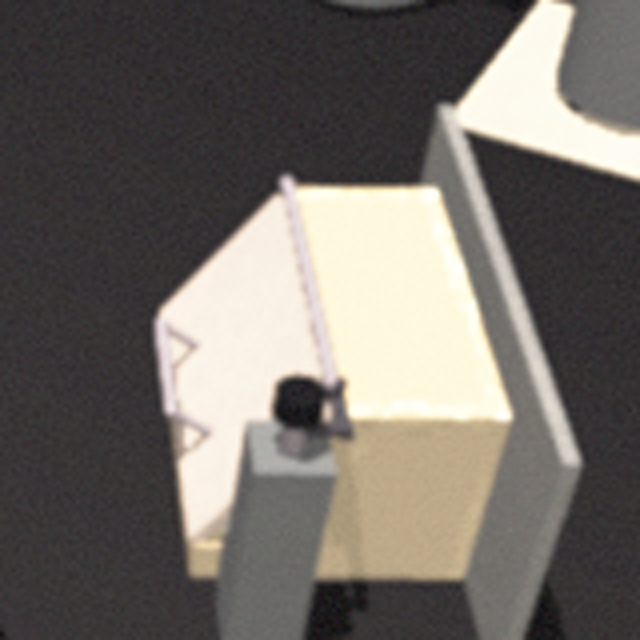

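View pics/t31.png

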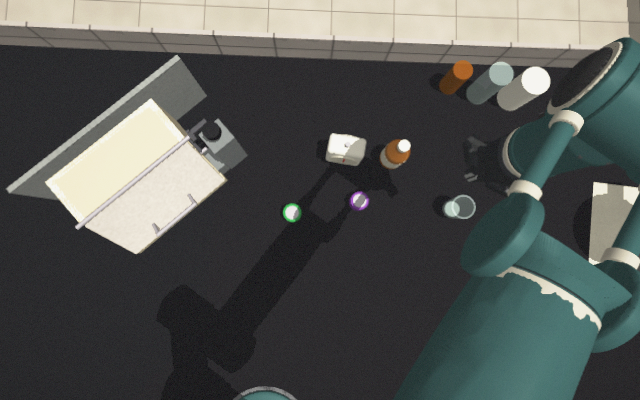

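```bash
python3 -m creep '[{"slide":[0,0,0],"angular":[0,0,0]},{"slide":[0,0,0],"angular":[0,0,0]},{"slide":[0,0,0],"angular":[0,0,0]},{"slide":[0,0,0],"angular":[0,0,0]},{"slide":[0,0,0],"angular":[0,0,0]}]'; python3 -c "
from workcell import order; print(order.finish_job())"
```

```text
time: 56.18
tool_pos: [0.6178, -0.39, 0.4908]
tcp_rot: [-1.28, -2.868, -0.003]
wrist_force: [-0.2, 0.3, -0.1]
width: 0.004
the job is handed in; nothing more can be done
None
```

The job is done and handed in at about 56 s. The three metal pots (no fourth was there) are standing upright in the locker, the tray is fully home and the door is shut. I did it in the order you gave:

- **Door:** I raised it until the stay locked, and it held by itself after I let go.
- **Tray out:** I drew it out by its front strip to about 0.152 m of the 0.16 m.
- **Pots:** I stood all three on the tray bed.
- **Tray home:** I pushed the tray in to its stop with the door still locked up.
- **Release:** I pressed the button until the door was well on its way down, then backed the arm away.

**Last checks:**
- **Door:** the pictures and depth readings match the shut door at the start to within about 4 mm. The button is back up.
- **Tray:** the front edge measured 15.5 mm inside the locker, against 15 mm expected when home. It sits slightly further in than when I first raised the door.
- **Bystanders:** the timer, the bottle, the beaker and the green and purple look-alikes look unmoved.

**What did not go cleanly:**
- **Middle pot:** it shifted about 28 mm on the tray while the tray was going in. I take this as the knock you mentioned, though I did not see it happen. My last view, before the door came down, showed it upright and inside the front rim.
- **Force at the tray stop:** the closed fingertips pressed with about 40 N down and 30 N inward for a moment. That is near your 40 N limit, but it was the fingertips and not the gripper's body.
- **Force raising the door:** there was a brief 30 N reading near the top.

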